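# Sort the mystery toy tins by weight

### The arm

A 7-joint arm with a two-finger parallel gripper is mounted at the origin on the work surface. World frame = base frame: x ahead of the robot, y to its left, z up, the work surface at z = 0. Lengths are in m, angles in rad, forces in N, time in s.
With the tool pointing down it reaches from about 0.425 to 0.925 m from the base axis. Payload 6.8 kg.
Tool frame: the origin (TCP) lies at the very end of the fingers, on their centre line; the grasp point (between the pads) lies 19 mm behind it; z points along the fingers, y is the line along which they close (so a half turn about z gives the same grasp; the last joint's range is limited). The gripper opens to 85 mm and grips with 20 to 120 N. Pads are 22 mm wide; open, the fingers measure 114 mm over their backs; the gripper's body (76 mm by 85 mm) begins 54 mm behind the grasp point. The pads swing forward as they close: fully open they stand 13 mm farther back than shut.
Start: joints at [0.999, 0.477, 0.022, 1.555, -0.011, 1.109, -0.083], TCP at [0.302, -0.604, 0.199] pointing down, gripper open.
Joint ranges: [-2.96, 2.96], [-0.34, 2.1], [-1.41, 1.46], [0.24, 2.44], [-1.37, 4.51], [0.17, 1.92], [-2.96, 2.96]. Speed limits (rad/s): [2.39, 2.39, 3.14, 3.14, 3.14, 3.14, 3.14].

### API

Orientations are given as a rotation vector (axis times angle).
In Python, from bench import r gives the robot as it stands.
- The arm moves only by the tool play_rows, never from a script. Its argument "targets" is text: rows parted by semicolons, each of 5 numbers parted by spaces: the closure, from -1 (fully open) to 1 (shut), then the shift along the tool's x, y, z in m, then the turn about the tool's z in rad. In form: gripper dx dy dz spin; .... A call has 1 to 8 rows; each row is the pose to reach, as a shift and turn from the pose commanded when the call began, along the tool's axes at that moment; what a row does not reach only later rows make up. A row lasts 1/12 s, in which the tool goes at most 41.7 mm and 7.16 degrees, less where a joint would pass 70% of its speed; a pose out of reach is approached as far as the arm can. A call with a gripper value outside its range is refused whole. The fingers move at their own pace and stop on an object; "squeeze" is the grip in N (left out, the last holds). Time passes only in rows, so rows that repeat a pose let the fingers close. It gives the time, the measured TCP pose, the force, the opening and the grip force at its end, in the units of the state.
- r.get_obs(): the state, without advancing time (a new reading comes with each control period).
- r.grab_frame(name): name is "scene" or "top" or "wrist"; returns the picture (420x560x3 uint8, red, green, blue); there is no depth.
- r.camera_info(name): a dict with "fov_y" (degrees; the focal length in pixels is half the picture's height over the tangent of half this angle, whatever the lens; pixels are square), "cx", "cy" (the principal point, pixels), "position" and "rotation" of the camera in the world. Camera axes: x right, y down, z forward; pixel columns grow to the right and rows downward; lengths in m; the calibration is good to about 2 mm. The wrist camera is an equidistant fisheye: a pixel r from the principal point sees the ray r / f radians off the axis. A picture is of the moment at which its call begins: read the wrist's pose just before it. camera_info takes no time and is no camera call; for the wrist camera it gives the pose at the moment of the call.
- r.hand_in(): hands the job in; it is judged then, once.
The state is a dict: "clock": time; "joints": joint angles; "qvel": joint speeds; "tau": joint torques, N m; "tcp_pos": TCP position; "orientation": TCP orientation; "contact_force": force on the tool from outside, world axes, zero at the start; "moment": the same for the moment, N m; "grip_width": finger opening in m; "gripper_force": force on a finger pad.
Only numpy, scipy, OpenCV 4.12 (cv2) and the standard library are available. Lean on these libraries where they do the work, as an engineer would, in place of code of your own. Each camera call takes 0.05 s, during which the arm holds its last target. There are 200 camera calls.

### The job

Pull the stock drawer of the wooden chest fully open, lift each toy tin on the counter to feel its weight, and put those that hold a toy (heavier than about 400 g) in the drawer and the empty, lighter ones in the plywood tray; every tin must lie flat with its round brass badge on top, so turn over any that are upside down. Then push the drawer fully shut until it stops, and leave everything else on the counter where it stands.

Things in the scene. Friction and masses are not known exactly. Their poses are not given: they have to be found in the camera images.
- tin_a_c (a point): closed toy tin, bare metal box 80 x 46 x 50 mm (its x, y, z axes), point at its centre; z points out of its marked top, a face with a flat round brass badge 36 mm wide with a dark middle; the face opposite is plain. It weighs between 130 and 800 g, which cannot be seen. It stands steadily on any of its faces. May start upside down (z pointing down), and may be absent
- tin_b_c (a point): closed toy tin, bare metal box 80 x 46 x 50 mm (its x, y, z axes), point at its centre; z points out of its marked top, a face with a flat round brass badge 36 mm wide with a dark middle; the face opposite is plain. It weighs between 130 and 800 g, which cannot be seen. It stands steadily on any of its faces. May start upside down (z pointing down), and may be absent
- tin_c_c (a point): closed toy tin, bare metal box 80 x 46 x 50 mm (its x, y, z axes), point at its centre; z points out of its marked top, a face with a flat round brass badge 36 mm wide with a dark middle; the face opposite is plain. It weighs between 130 and 800 g, which cannot be seen. It stands steadily on any of its faces. May start upside down (z pointing down), and may be absent
- tin_d_c (a point): closed toy tin, bare metal box 80 x 46 x 50 mm (its x, y, z axes), point at its centre; z points out of its marked top, a face with a flat round brass badge 36 mm wide with a dark middle; the face opposite is plain. It weighs between 130 and 800 g, which cannot be seen. It stands steadily on any of its faces. May start upside down (z pointing down)
- drawer (a joint): how far the chest's drawer is pulled out, m: 0 shut against its stop, 0.21 fully open against its stop; about 3 N of friction, stays where it is left. Inner floor 204 mm (along its travel) x 210 mm, 20 mm above the counter; side and back walls 40 mm above the floor, front panel too. Fully open, its whole inside stands in front of the chest, whose flat top is 98 mm above the counter
- drawer_pull (a point): middle of the drawer's pull, a brass bar 10 mm thick, 100 mm long along y, on a post at each end, 50 mm above the counter, its axis 46 mm in front (-x) of the drawer's front panel; one can hook behind it from above. It moves with the drawer, which opens to -x, towards the robot. The drawer's inner floor is centred 160 mm to +x of this point and 30 mm below it
- tray_in (a point): centre of the inner floor of the fixed open plywood tray (outside 230 x 230 x 40 mm, walls 8 mm, so 214 x 214 mm inside), axes along its sides
- top: wooden spinning top standing on its foot among the tins, 68 mm wide, 60 mm tall, origin at the centre of its underside; not to be disturbed
Mind the look-alikes: they are no part of the job. What is shaped like the part that bears tin_d_c but blue, pink or turquoise is not meant.

How it is judged:
On the way, in this order (a step that is already met when the one before it is completed fails the run):
1. the drawer is pulled open (value of joint drawer above 0.18 m), for 0.2 s.
2. every tin lies badge up in its right place, let go (angle between each of tin_a_c, tin_b_c, tin_c_c, tin_d_c's own z axis and vertical below 0.2 rad and contact force between the fingers and tin_a below 0.1 N and linear speed of each of tin_a, tin_b, tin_c, tin_d below 0.03 m/s and ((x of tin_a_c in the frame of drawer_pull between 0.06 and 0.26 m and y of tin_a_c in the frame of drawer_pull between -0.1 and 0.1 m and z of tin_a_c in the frame of drawer_pull between -0.013 and 0.003 m and contact force between tin_a and anything else above 3.3 N) or (x of tin_a_c in the frame of tray_in between -0.1 and 0.1 m and y of tin_a_c in the frame of tray_in between -0.1 and 0.1 m and z of tin_a_c in the frame of tray_in between 0.017 and 0.033 m and contact force between tin_a and anything else below 4.6 N)) and contact force between the fingers and tin_b below 0.1 N and ((x of tin_b_c in the frame of drawer_pull between 0.06 and 0.26 m and y of tin_b_c in the frame of drawer_pull between -0.1 and 0.1 m and z of tin_b_c in the frame of drawer_pull between -0.013 and 0.003 m and contact force between tin_b and anything else above 3.3 N) or (x of tin_b_c in the frame of tray_in between -0.1 and 0.1 m and y of tin_b_c in the frame of tray_in between -0.1 and 0.1 m and z of tin_b_c in the frame of tray_in between 0.017 and 0.033 m and contact force between tin_b and anything else below 4.6 N)) and contact force between the fingers and tin_c below 0.1 N and ((x of tin_c_c in the frame of drawer_pull between 0.06 and 0.26 m and y of tin_c_c in the frame of drawer_pull between -0.1 and 0.1 m and z of tin_c_c in the frame of drawer_pull between -0.013 and 0.003 m and contact force between tin_c and anything else above 3.3 N) or (x of tin_c_c in the frame of tray_in between -0.1 and 0.1 m and y of tin_c_c in the frame of tray_in between -0.1 and 0.1 m and z of tin_c_c in the frame of tray_in between 0.017 and 0.033 m and contact force between tin_c and anything else below 4.6 N)) and contact force between the fingers and tin_d below 0.1 N and ((x of tin_d_c in the frame of drawer_pull between 0.06 and 0.26 m and y of tin_d_c in the frame of drawer_pull between -0.1 and 0.1 m and z of tin_d_c in the frame of drawer_pull between -0.013 and 0.003 m and contact force between tin_d and anything else above 3.3 N) or (x of tin_d_c in the frame of tray_in between -0.1 and 0.1 m and y of tin_d_c in the frame of tray_in between -0.1 and 0.1 m and z of tin_d_c in the frame of tray_in between 0.017 and 0.033 m and contact force between tin_d and anything else below 4.6 N))), for 0.3 s.
At the end, for the whole second after the job is handed in: The drawer is shut to within 6 mm. Every tin present lies flat (within 0.2 rad) with its badge on top, let go and at rest, on the floor of the drawer if it weighs over 400 g or of the tray if less (either is accepted between about 340 and 470 g) (all of step 2 and value of joint drawer below 0.006 m); the robot touches nothing.
It fails at once if another thing on the counter is knocked over or moved more than 60 mm (distance of any of top, toy_car, jar, pencil_pot, tag_box, yoyo, boat from where it was at the start of the episode above 0.06 m or angle between any of top, toy_car, jar, pencil_pot, tag_box, yoyo, boat's own z axis and vertical above 0.6 rad).
Of tin_a, tin_b, tin_c only 1 to 3 are there at a start; the rules pass over those that are not, and their reading is None.
At some moment in a run one of tin_a, tin_b, tin_c, tin_d may be knocked a few centimetres aside while the robot is not near it.
It also fails if it takes over 210 s, if anything falls off the work surface, if the arm or the gripper's body presses on something with over 40 N, if the wrist force passes 120 N, or if a joint passes its speed limit or range.

## Working session

There is one attempt and no reset: what is moved stays moved. The work goes in short steps, Python scripts to look and compute and a tool call to move; the robot and the scene stay as the last step left them, time stands still between calls to the robot, and variables do not carry over. Pictures are saved under pics/ and viewed, at most 14 in all, crops included, and the job is handed in when it is done.

Besides the shell and the picture viewer there is one more tool, called after "Call:" by a JSON object that holds its "api" and its "payload", one argument or row to a line. play_rows: Moves the arm, as the interface text tells. Its arguments: {"type":"object","properties":{"targets":{"type":"string"},"squeeze":{"type":"number"}},"required":["targets"]}

```bash
ls; mkdir -p pics; python3 - <<'E'
from bench import r
import cv2
print(r.get_obs())
for n in ("top","scene"):
    i=r.camera_info(n);print(n,i)
    f=r.grab_frame(n);cv2.imwrite(f"pics/{n}0.png",cv2.resize(f[:,:,::-1],(800,600),interpolation=cv2.INTER_CUBIC))
E
```

```text
pics
{'clock': 0.0, 'joints': array([ 0.99889516,  0.47779536,  0.02235246,  1.55647487, -0.0114971 ,
        1.10930847, -0.08310698]), 'qvel': array([ 0.00015501, -0.00105833,  0.00071681,  0.00177014, -0.00037314,
       -0.00147224,  0.00109353]), 'tau': array([-1.37397161e-03, -5.96457911e+01,  1.60784908e+00, -2.81197894e+01,
        1.24622765e-02,  9.36476339e-03, -2.23218905e-05]), 'tcp_pos': array([ 0.30163609, -0.60310774,  0.19751933]), 'orientation': array([-3.05577358e+00, -7.21625016e-01,  8.92611388e-04]), 'contact_force': array([ 0.1795518 ,  0.18039939, -0.61615314]), 'moment': array([-0.00433825, -0.02723623,  0.00634909]), 'gripper_force': 0.0, 'grip_width': 0.08558175679251431}
top {'fov_y': 46.93971144150204, 'cx': 274.3019994462241, 'cy': 203.2261416238646, 'position': array([ 0.31859874, -0.00170749,  1.16602737]), 'rotation': array([-2.16939793,  2.1530007 , -0.12446293])}
scene {'fov_y': 48.864735786366055, 'cx': 279.1201549938594, 'cy': 208.81669976726937, 'position': array([ 1.3102032 , -0.3157666 ,  0.88105035]), 'rotation': array([-1.97280716, -1.33698986,  0.61487657])}
```

View pics/top0.png

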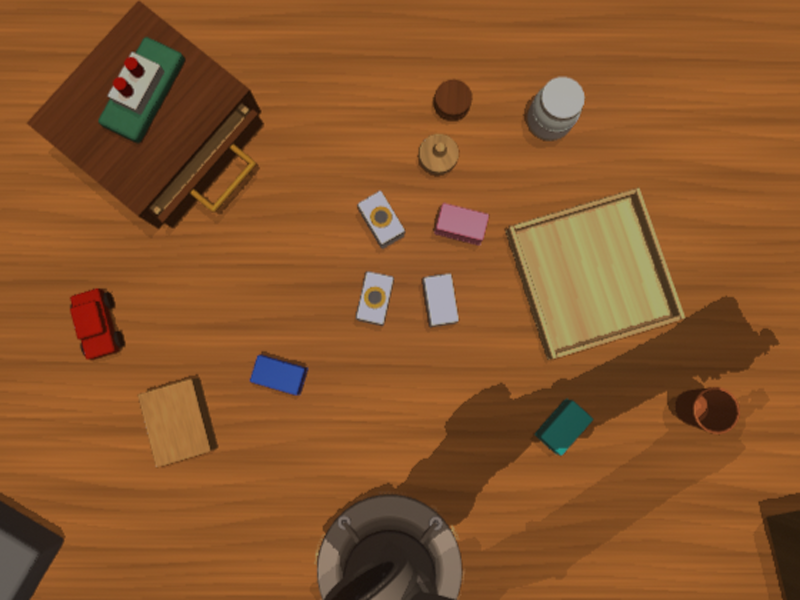

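View pics/scene0.png

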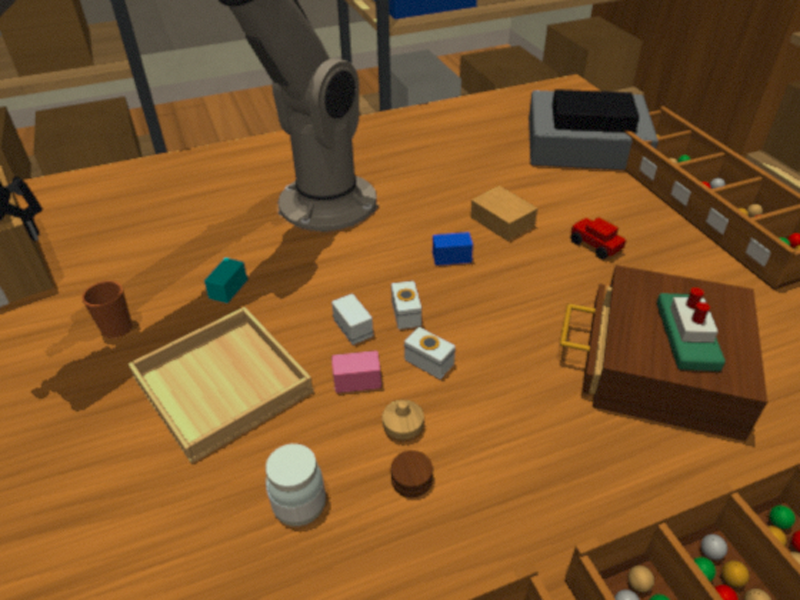

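The top view shows three tins. Two are badge up, at about (381,218) and (375,297) in the 800x600 picture. One is plain side up at (441,300), so it is upside down. The chest pull is at about (225,180) and the tray at about (597,273). The pink, blue and turquoise blocks are decoys.

```bash
cat > h.py <<'E'
import numpy as np, cv2
from bench import r
from scipy.spatial.transform import Rotation as R
def ray(name,uv,info=None,shape=(420,560)):
    i=info or r.camera_info(name); f=shape[0]/2/np.tan(np.radians(i['fov_y'])/2)
    d=np.array([(uv[0]-i['cx'])/f,(uv[1]-i['cy'])/f,1.0])
    if name=='wrist':
        rr=np.hypot(d[0],d[1]); d=np.array([d[0]/rr*np.sin(rr),d[1]/rr*np.sin(rr),np.cos(rr)]) if rr>1e-9 else d
    return i['position'],R.from_rotvec(i['rotation']).apply(d)
def w(name,uv,z,info=None):
    p,d=ray(name,uv,info); return p+d*(z-p[2])/d[2]
def proj(name,P):
    i=r.camera_info(name); f=210/np.tan(np.radians(i['fov_y'])/2)
    c=R.from_rotvec(i['rotation']).inv().apply(np.array(P)-i['position'])
    return f*c[0]/c[2]+i['cx'],f*c[1]/c[2]+i['cy']
def save(im,name,k=1): cv2.imwrite('pics/'+name,cv2.resize(im[:,:,::-1],None,fx=k,fy=k,interpolation=cv2.INTER_CUBIC))
def tins(im,name='top',z=.05):
    hsv=cv2.cvtColor(im,cv2.COLOR_RGB2HSV); m=((hsv[...,1]<45)&(hsv[...,2]>150)).astype(np.uint8)
    n,l,s,c=cv2.connectedComponentsWithStats(m); out=[]
    for k in range(1,n):
        if s[k,4]<150: continue
        pts=np.argwhere(l==k)[:,::-1]; 
        P=np.array([w(name,p,z)[:2] for p in pts])
        (cx,cy),(a,b),ang=cv2.minAreaRect((P*1000).astype(np.float32))
        if a<b: a,b,ang=b,a,ang+90
        out.append((round(cx),round(cy),round(a),round(b),round((ang+90)%180-90,1)))
    return out
def state():
    o=r.get_obs(); M=R.from_rotvec(o['orientation']).as_matrix(); return o,M
def yaw(M): return np.degrees(np.arctan2(M[1,1],M[0,1]))   # direction of tool y
def go(x,y,z,yd=None,p=None):
    """print tool shift to a world TCP point with the finger line at yd degrees (mod 180)"""
    o,M=state(); d=M.T@(np.array([x,y,z])-o['tcp_pos']); s=0
    if yd is not None:
        dy=(yd-yaw(M)+90)%180-90; s=-np.radians(dy)  # tool z down
    print('to',(x,y,z),'shift',d.round(4),'spin',round(s,3),'rows~',max(np.linalg.norm(d)/.0417,abs(s)/.125).round(1),'j7',o['joints'][6].round(2))
E
python3 - <<'E'
from h import *
f=r.grab_frame('top'); save(f[20:180,10:200],'dr.png',4); 
print(tins(f))
o,M=state(); print(M.round(3),yaw(M))
k=1/1.4286
for n,p,z in [('pullA',(256,166),.05),('pullB',(214,211),.05),('trayTL',(511,229),.04),('trayTR',(638,191),.04),('trayBR',(682,316),.04),('trayBL',(553,356),.04),('top',(439,148),.06),('base',(390,560),0),('chestR',(250,97),.098),('chestB',(150,218),.098),('chestT',(137,2),.098),('chestL',(29,122),.098)]:
    print(n,w('top',(p[0]*k,p[1]*k),z).round(3))
E
```

```text
[(802, 439, 85, 52, -25.2), (779, -285, 68, 67, -1.0), (571, 19, 78, 44, 30.7), (437, 28, 78, 44, -12.2), (435, -80, 78, 44, 8.9)]
[[ 0.894  0.447 -0.001]
 [ 0.447 -0.894  0.001]
 [-0.    -0.001 -1.   ]] -63.430279352125794
pullA [0.655 0.227 0.05 ]
pullB [0.578 0.294 0.05 ]
trayTL [ 0.554 -0.197  0.04 ]
trayTR [ 0.62 -0.41  0.04]
trayBR [ 0.411 -0.474  0.04 ]
trayBL [ 0.344 -0.262  0.04 ]
top [ 0.685 -0.076  0.06 ]
base [ 0.013 -0.     0.   ]
chestR [0.754 0.23  0.098]
chestB [0.555 0.382 0.098]
chestT [0.915 0.42  0.098]
chestL [0.71  0.583 0.098]
```

View pics/dr.png

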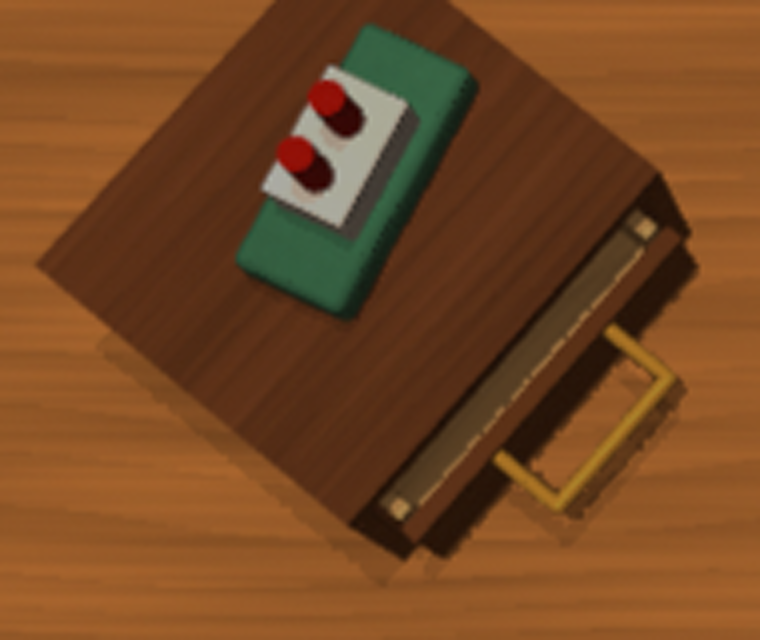

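```bash
python3 - <<'E'
from h import *
a=w('top',(178,115),.05);b=w('top',(150,146.2),.05);m=(a+b)/2
u=np.array([-.625,-.78]);print(a,b,m,(a-b)/np.linalg.norm(a-b),np.linalg.norm(a-b))
h=m[:2]-u*.024;print(h)
go(h[0],h[1],.2,141.3)
E
```

```text
[0.65771786 0.230019   0.05      ] [0.58163856 0.29366586 0.05      ] [0.61967821 0.26184243 0.05      ] [ 0.76699298 -0.64165548  0.        ] 0.0991916437168474
[0.63467821 0.28056243]
to (np.float64(0.634678208207813), np.float64(0.28056243332819836), 0.2) shift [ 0.6931 -0.6416 -0.0014] spin -0.432 rows~ 22.6 j7 -0.08
```

Call:
{"api": "play_rows", "payload": {
  "targets": "1 0.231 -0.214 -0.02 0;1 0.231 -0.214 -0.02 0;1 0.231 -0.214 -0.02 0;1 0.231 -0.214 -0.02 0;1 0.231 -0.214 -0.02 0;1 0.231 -0.214 -0.02 0;1 0.231 -0.214 -0.02 0;1 0.231 -0.214 -0.02 0"
}}

```text
clock: 0.82
tcp_pos: [0.4145, -0.304, 0.2187]
orientation: [-3.055, -0.729, -0.001]
contact_force: [0.5, -0.2, -0.2]
grip_width: -0.0
gripper_force: 0.0
```

Call:
{"api": "play_rows", "payload": {
  "targets": "1 0.231 -0.214 0 0;1 0.231 -0.214 0 0;1 0.231 -0.214 0 0;1 0.231 -0.214 0 0;1 0.231 -0.214 0 0;1 0.231 -0.214 0 0;1 0.231 -0.214 0 0;1 0.231 -0.214 0 0"
}}

```text
clock: 1.48
tcp_pos: [0.5246, -0.0087, 0.2187]
orientation: [-3.054, -0.729, -0.002]
contact_force: [-0.6, -0.2, -0.6]
grip_width: -0.0001
gripper_force: 0.0
```

Call:
{"api": "play_rows", "payload": {
  "targets": "1 0.231 -0.214 0 -0.41;1 0.231 -0.214 0 -0.41;1 0.231 -0.214 0 -0.41;1 0.231 -0.214 0 -0.41;1 0.231 -0.214 0 -0.41;1 0.231 -0.214 0 -0.41;1 0.231 -0.214 0 -0.41;1 0.231 -0.214 0 -0.41"
}}

```text
clock: 2.15
tcp_pos: [0.6342, 0.286, 0.2178]
orientation: [-2.841, -1.334, -0.0]
contact_force: [-0.2, 0.4, 0.0]
grip_width: 0.0001
gripper_force: 0.0
```

```bash
python3 - <<'E'
from h import *
i=r.camera_info('wrist');f=r.grab_frame('wrist');save(f,'w1.png',1.4)
print(i)
o,M=state();print(o['tcp_pos'],yaw(M),o['joints'].round(2),o['contact_force'])
go(.635,.281,.03,140)
E
```

```text
{'fov_y': 65.70646984690485, 'cx': 277.64817902479354, 'cy': 207.0923318479157, 'position': array([0.68681739, 0.34769497, 0.39275998]), 'rotation': array([ 2.66792666, -0.96449917, -0.15883933])}
[0.63393924 0.28993798 0.21754506] -39.499158593059704 [-0.21  0.54 -0.45  1.45  0.24  1.21 -1.39] [0.19954906 4.64217504 0.83580313]
to (0.635, 0.281, 0.03) shift [-0.0069  0.0073  0.1875] spin 0.009 rows~ 4.5 j7 -1.39
```

View pics/w1.png

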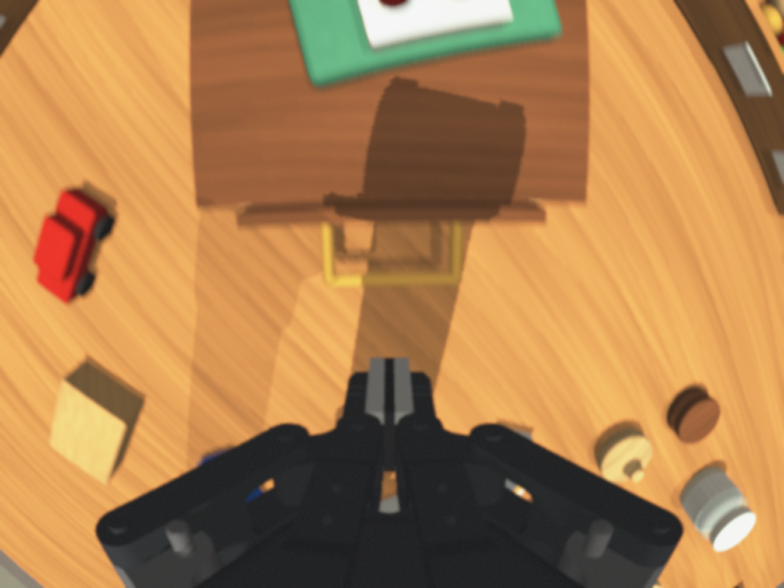

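The wrist view shows the pull bar from (330,280) to (458,280), level in the picture, so the yaw is aligned with the chest.

```bash
python3 - <<'E'
from h import *
a=w('wrist',(327/1.4,280/1.4),.05);b=w('wrist',(461/1.4,280.5/1.4),.05);m=(a+b)/2
print(a,b,m,(b-a)/np.linalg.norm(b-a),np.linalg.norm(b-a))
print(w('wrist',(197/1.4,205/1.4),.098),w('wrist',(588/1.4,203/1.4),.098),w('wrist',(391/1.4,222/1.4),.06))
h=m[:2]+.023*np.array([.64,.77]);go(h[0],h[1],.03,140)
E
```

```text
[0.58095059 0.30265398 0.05      ] [0.66268096 0.23479195 0.05      ] [0.62181577 0.26872297 0.05      ] [ 0.76936175 -0.63881335  0.        ] 0.1062313961996551
[0.56085007 0.40888158 0.098     ] [0.76997813 0.23849239 0.098     ] [0.65048029 0.30733905 0.06      ]
to (np.float64(0.6365357739991403), np.float64(0.2864329658221477), 0.03) shift [-0.0017  0.005   0.1875] spin 0.009 rows~ 4.5 j7 -1.39
```

Call:
{"api": "play_rows", "payload": {
  "targets": "1 -0.004 0.006 0.04 0;1 -0.004 0.006 0.08 0;1 -0.004 0.006 0.12 0;1 -0.004 0.006 0.15 0;1 -0.004 0.006 0.17 0;1 -0.004 0.006 0.185 0;1 -0.004 0.006 0.185 0;1 -0.004 0.006 0.185 0"
}}

```text
clock: 2.87
tcp_pos: [0.6366, 0.2734, 0.0334]
orientation: [-2.847, -1.329, 0.001]
contact_force: [1.0, -0.4, 1.6]
grip_width: -0.0002
gripper_force: 0.0
```

```bash
python3 - <<'E'
from h import *
o,M=state();print(o['tcp_pos'],yaw(M),o['joints'].round(2),o['contact_force']);print(M.round(3))
t=o['tcp_pos']+np.array([-.642,-.767,0])*.23;go(t[0],t[1],.032,140)
E
```

```text
[0.63656875 0.27335056 0.03339842] -39.94509898094504 [-0.23  0.71 -0.4   1.61  0.33  0.89 -1.44] [ 0.95216739 -0.40649397  1.582028  ]
[[ 0.642  0.767 -0.001]
 [ 0.767 -0.642 -0.   ]
 [-0.001 -0.    -1.   ]]
to (np.float64(0.4889087496612602), np.float64(0.0969405560147854), 0.032) shift [-2.301e-01  1.000e-04  1.600e-03] spin 0.001 rows~ 5.5 j7 -1.44
```

Call:
{"api": "play_rows", "payload": {
  "targets": "1 -0.01 0 0 0;1 -0.03 0 0 0;1 -0.055 0 0 0;1 -0.08 0 0 0;1 -0.105 0 0 0;1 -0.13 0 0 0;1 -0.155 0 0 0;1 -0.17 0 0 0"
}}

```text
clock: 3.53
tcp_pos: [0.5266, 0.1404, 0.0353]
orientation: [2.846, 1.326, 0.002]
contact_force: [0.1, -0.7, -0.6]
grip_width: 0.0
gripper_force: 0.0
```

Call:
{"api": "play_rows", "payload": {
  "targets": "1 -0.01 0 0 0;1 -0.015 0 0 0;1 -0.02 0 0 0;1 -0.025 0 0 0;1 -0.025 0 0 0"
}}

```text
clock: 3.95
tcp_pos: [0.5114, 0.1239, 0.0337]
orientation: [2.846, 1.329, 0.0]
contact_force: [0.5, -0.6, 0.5]
grip_width: 0.0001
gripper_force: 0.0
```

Call:
{"api": "play_rows", "payload": {
  "targets": "1 -0.005 0 0 0;1 -0.01 0 0 0;1 -0.015 0 0 0;1 -0.015 0 0 0"
}}

```text
clock: 4.28
tcp_pos: [0.5009, 0.1115, 0.0332]
orientation: [2.847, 1.328, -0.002]
contact_force: [-0.1, -0.1, -0.3]
grip_width: 0.0002
gripper_force: 0.0
```

```bash
python3 - <<'E'
from h import *
f=r.grab_frame('scene');save(f,'s1.png',1.4)
f=r.grab_frame('top');save(f,'t1.png',1.4)
o,M=state();print(o['tcp_pos'],o['contact_force']);print(tins(f))
E
```

```text
[0.50172277 0.11241487 0.03344561] [-0.49967576  0.34962212 -0.23965265]
[(802, 439, 86, 53, -25.8), (778, -285, 70, 67, -1.0), (571, 19, 78, 44, 31.1), (451, -77, 46, 44, 9.2)]
```

View pics/t1.png

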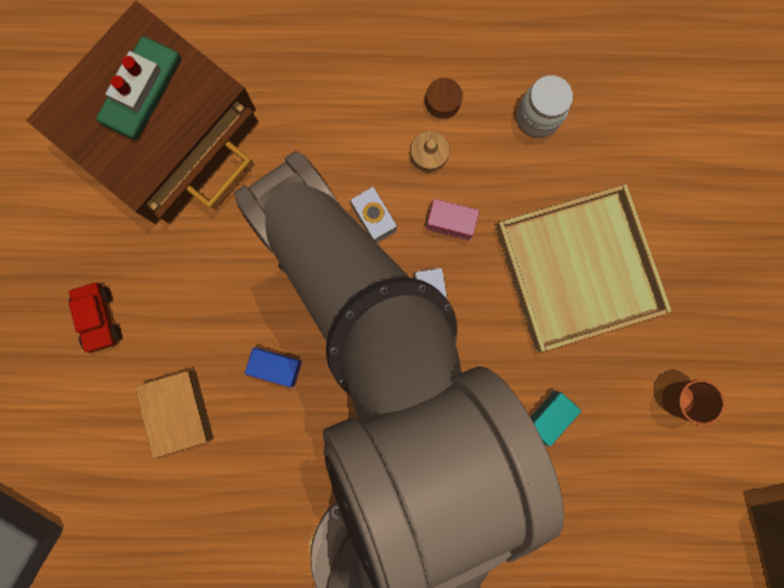

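The drawer has not moved: the fingers missed the bar. I'll check the wrist calibration against the visible fingertip.

```bash
python3 - <<'E'
from h import *
i={'fov_y': 65.70646984690485, 'cx': 277.64817902479354, 'cy': 207.0923318479157, 'position': np.array([0.68681739, 0.34769497, 0.39275998]), 'rotation':np.array([ 2.66792666, -0.96449917, -0.15883933])}
f=210/np.tan(np.radians(i['fov_y'])/2)
def pw(P):
    c=R.from_rotvec(i['rotation']).inv().apply(np.array(P)-i['position']);t=np.arctan2(np.hypot(*c[:2]),c[2]);s=f*t/np.hypot(*c[:2])
    return ((s*c[0]+i['cx'])*1.4,(s*c[1]+i['cy'])*1.4)
print(pw([.634,.288,.2175]),pw([.6366,.2734,.05]),pw([.6366,.2734,.033]),pw([.62,.262,.05]),R.from_rotvec(i['rotation']).as_matrix().round(3))
o,M=state();print(o['tcp_pos'])
j=r.camera_info('wrist');print(M.T@(j['position']-o['tcp_pos']),(M.T@R.from_rotvec(j['rotation']).as_matrix()).round(3))
f=r.grab_frame('wrist');save(f,'w2.png',1.4)
E
```

```text
(np.float64(383.9385709761095), np.float64(338.3715365430809)) (np.float64(401.18394433722165), np.float64(260.091395514073)) (np.float64(400.6796982307235), np.float64(254.83094805838988)) (np.float64(394.0705660281108), np.float64(283.84094635958303)) [[ 0.769 -0.607 -0.203]
 [-0.64  -0.73  -0.241]
 [-0.002  0.315 -0.949]]
[0.50172277 0.11241487 0.03344561]
[ 0.08127716  0.00069436 -0.17482537] [[-0.001 -0.949 -0.316]
 [ 1.    -0.001 -0.   ]
 [-0.    -0.316  0.949]]
```

View pics/w2.png

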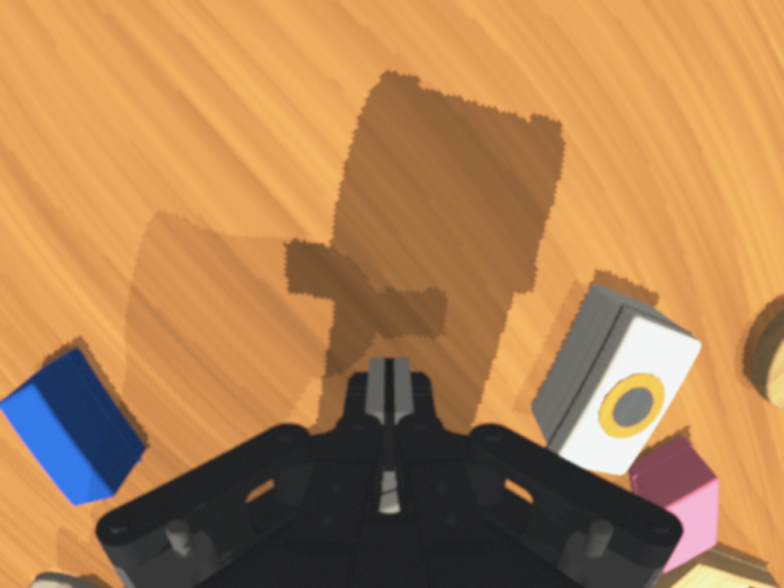

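```bash
python3 - <<'E'
from h import *
o,M=state();i=r.camera_info('wrist');f=210/np.tan(np.radians(i['fov_y'])/2)
def pw(P):
    c=R.from_rotvec(i['rotation']).inv().apply(np.array(P)-i['position']);t=np.arctan2(np.hypot(*c[:2]),c[2]);s=f*t/np.hypot(*c[:2])
    return np.round([(s*c[0]+i['cx'])*1.4,(s*c[1]+i['cy'])*1.4])
for x in (-.011,0,.011):
  for z in (0,-.015,-.03): print(x,z,pw(o['tcp_pos']+M@np.array([x,0,z])))
print([w('wrist',(a/1.4,b/1.4),.05).round(3) for a,b in ((633,313),(700,345),(625,474),(556,447),(632,405))])
E
```

```text
-0.011 0 [387. 365.]
-0.011 -0.015 [387. 382.]
-0.011 -0.03 [387. 402.]
0 0 [387. 342.]
0 -0.015 [387. 358.]
0 -0.03 [387. 376.]
0.011 0 [387. 317.]
0.011 -0.015 [387. 332.]
0.011 -0.03 [387. 349.]
[array([0.592, 0.061, 0.05 ]), array([0.614, 0.021, 0.05 ]), array([ 0.55, -0.02,  0.05]), array([0.531, 0.027, 0.05 ]), array([0.571, 0.019, 0.05 ])]
```

View pics/s1.png

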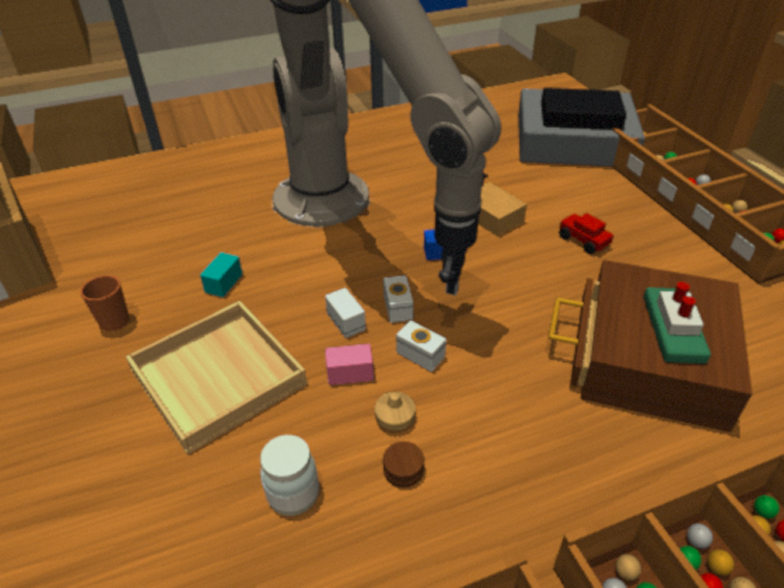

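```bash
python3 - <<'E'
from h import *
o,M=state()
for x in (-.02,-.011,0,.011): print(x,np.array(proj('scene',o['tcp_pos']+M@np.array([x,0,0])))*1.4)
for P in ((.6197,.2618,.05),(.571,.019,.05),(.582,.2937,.05)):print(np.array(proj('scene',P))*1.4)
f=cv2.imread('pics/s1.png');c=f[220:360,380:600];cv2.imwrite('pics/s1c.png',cv2.resize(c,None,fx=3.6,fy=3.6,interpolation=cv2.INTER_CUBIC))
E
```

```text
-0.02 [441.2750914  303.21453675]
-0.011 [445.8029844  304.17878522]
0 [451.35904151 305.36198889]
0.011 [456.93940984 306.5503698 ]
[553.05107277 318.28984171]
[420.93516433 336.49128988]
[556.89314507 300.97061117]
```

View pics/s1c.png

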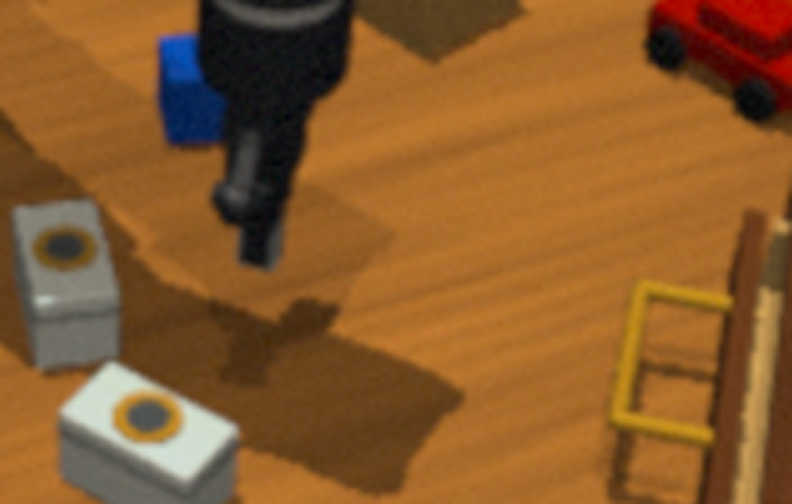

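Both cameras agree on the tin positions, but the visible fingertip sits about 15–20 mm above the reported TCP. I'll touch the counter gently to calibrate that.

Call:
{"api": "play_rows", "payload": {
  "targets": "1 0 0 0.01 0;1 0 0 0.02 0;1 0 0 0.022 0;1 0 0 0.022 0;1 0 0 0.022 0"
}}

```text
clock: 4.85
tcp_pos: [0.5014, 0.1126, 0.011]
orientation: [-2.846, -1.33, 0.002]
contact_force: [0.4, -0.2, -0.5]
grip_width: -0.0
gripper_force: 0.0
```

Call:
{"api": "play_rows", "payload": {
  "targets": "1 0 0 0.002 0;1 0 0 0.004 0;1 0 0 0.006 0;1 0 0 0.007 0;1 0 0 0.007 0"
}}

```text
clock: 5.27
tcp_pos: [0.5017, 0.1125, 0.0043]
orientation: [-2.846, -1.329, 0.0]
contact_force: [-0.7, 0.4, -0.2]
grip_width: 0.0005
gripper_force: 0.0
```

Call:
{"api": "play_rows", "payload": {
  "targets": "1 0 0 0.002 0;1 0 0 0.004 0;1 0 0 0.006 0;1 0 0 0.007 0;1 0 0 0.007 0"
}}

```text
clock: 5.68
tcp_pos: [0.5016, 0.1125, -0.0028]
orientation: [-2.846, -1.329, 0.001]
contact_force: [0.4, 0.4, -0.1]
grip_width: -0.0
gripper_force: 0.0
```

Call:
{"api": "play_rows", "payload": {
  "targets": "1 0 0 0.002 0;1 0 0 0.004 0;1 0 0 0.006 0;1 0 0 0.006 0"
}}

```text
clock: 6.02
tcp_pos: [0.5015, 0.1124, -0.0089]
orientation: [-2.846, -1.329, 0.001]
contact_force: [0.5, -0.0, 0.3]
grip_width: -0.0004
gripper_force: 0.0
```

Call:
{"api": "play_rows", "payload": {
  "targets": "1 0 0 0.002 0;1 0 0 0.004 0;1 0 0 0.005 0;1 0 0 0.005 0"
}}

```text
clock: 6.35
tcp_pos: [0.5016, 0.1125, -0.0138]
orientation: [-2.846, -1.329, 0.001]
contact_force: [-0.7, -0.4, -0.3]
grip_width: 0.0001
gripper_force: 0.0
```

Call:
{"api": "play_rows", "payload": {
  "targets": "1 0 0 0.002 0;1 0 0 0.004 0;1 0 0 0.005 0;1 0 0 0.005 0"
}}

```text
clock: 6.68
tcp_pos: [0.5016, 0.1125, -0.0188]
orientation: [-2.846, -1.329, 0.001]
contact_force: [-0.0, 0.3, -0.2]
grip_width: 0.0001
gripper_force: 0.0
```

Call:
{"api": "play_rows", "payload": {
  "targets": "1 0 0 0.001 0;1 0 0 0.002 0;1 0 0 0.003 0;1 0 0 0.003 0"
}}

```text
clock: 7.02
tcp_pos: [0.5017, 0.1125, -0.0217]
orientation: [-2.846, -1.329, 0.0]
contact_force: [-1.0, -0.1, -0.7]
grip_width: 0.0002
gripper_force: 0.0
```

```bash
python3 - <<'E'
from h import *
f=r.grab_frame('wrist');save(f[200:420,160:400],'w3.png',2.5)
E
```

```text
(no output)
```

View pics/w3.png

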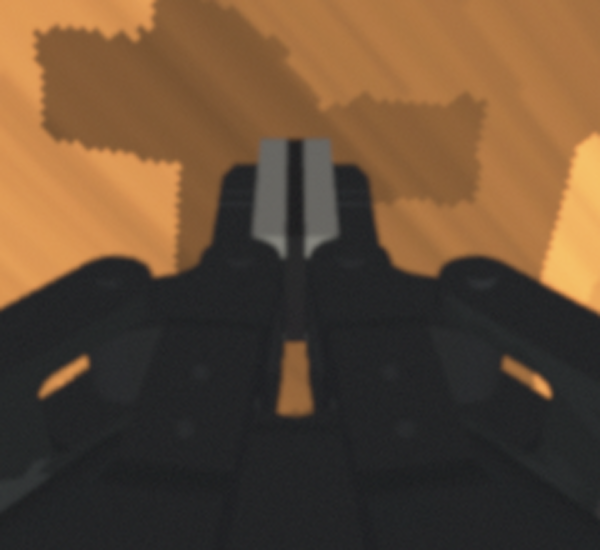

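Call:
{"api": "play_rows", "payload": {
  "targets": "1 0 0 0.001 0;1 0 0 0.002 0;1 0 0 0.003 0;1 0 0 0.003 0"
}}

```text
clock: 7.4
tcp_pos: [0.5017, 0.1125, -0.0247]
orientation: [2.847, 1.329, -0.0]
contact_force: [-0.2, -0.8, -0.4]
grip_width: 0.0001
gripper_force: 0.0
```

Call:
{"api": "play_rows", "payload": {
  "targets": "1 0 0 0.001 0;1 0 0 0.002 0;1 0 0 0.003 0;1 0 0 0.003 0"
}}

```text
clock: 7.73
tcp_pos: [0.5016, 0.1125, -0.0277]
orientation: [-2.846, -1.329, 0.001]
contact_force: [-0.1, 0.2, -0.6]
grip_width: 0.0003
gripper_force: 0.0
```

Call:
{"api": "play_rows", "payload": {
  "targets": "1 0 0 0.001 0;1 0 0 0.002 0;1 0 0 0.003 0;1 0 0 0.003 0"
}}

```text
clock: 8.07
tcp_pos: [0.5017, 0.1125, -0.0307]
orientation: [-2.846, -1.329, 0.0]
contact_force: [0.5, -0.9, 0.6]
grip_width: -0.0001
gripper_force: 0.0
```

Call:
{"api": "play_rows", "payload": {
  "targets": "1 0 0 0.001 0;1 0 0 0.002 0;1 0 0 0.003 0;1 0 0 0.003 0"
}}

```text
clock: 8.4
tcp_pos: [0.5019, 0.1125, -0.0327]
orientation: [2.846, 1.329, -0.0]
contact_force: [-2.8, -1.2, 11.6]
grip_width: 0.0001
gripper_force: 5.7
```

Contact came at a reported TCP z of -0.032, so with the gripper shut the real fingertips are 32 mm above the reported TCP. I'll allow for that and hook the bar again.

```bash
python3 - <<'E'
from h import *
go(.6365,.2835,.06,140);go(.5,.11,-.01)
E
```

```text
to (0.6365, 0.2835, 0.06) shift [ 0.2175 -0.0065 -0.0928] spin 0.001 rows~ 5.7 j7 -1.39
to (0.5, 0.11, -0.01) shift [-0.0031  0.0002 -0.0227] spin 0 rows~ 0.6 j7 -1.39
```

Call:
{"api": "play_rows", "payload": {
  "targets": "1 0 0 -0.04 0;1 0 0 -0.08 0;1 0.02 0 -0.093 0;1 0.06 0 -0.093 0;1 0.10 0 -0.093 0;1 0.14 0 -0.093 0;1 0.18 0 -0.093 0;1 0.21 0 -0.093 0"
}}

```text
clock: 9.07
tcp_pos: [0.6381, 0.2766, 0.0595]
orientation: [-2.845, -1.33, -0.002]
contact_force: [0.8, -0.3, -0.1]
grip_width: 0.0001
gripper_force: 0.0
```

Call:
{"api": "play_rows", "payload": {
  "targets": "1 0.008 0 0 0;1 0.008 0 0 0;1 0.008 0 0 0"
}}

```text
clock: 9.32
tcp_pos: [0.6409, 0.2789, 0.0587]
orientation: [2.846, 1.329, -0.003]
contact_force: [-0.4, -0.7, 0.3]
grip_width: -0.0001
gripper_force: 0.0
```

```bash
python3 - <<'E'
from h import *
o,M=state();print(o['tcp_pos'],yaw(M));go(.6365,.2835,-.006,140)
E
```

```text
[0.64091554 0.27886986 0.05871747] -39.92828318625128
to (0.6365, 0.2835, -0.006) shift [ 0.0008 -0.0063  0.0647] spin 0.001 rows~ 1.6 j7 -1.44
```

Call:
{"api": "play_rows", "payload": {
  "targets": "1 0 0 0.015 0;1 0 0 0.03 0;1 0 0 0.045 0;1 0 0 0.06 0;1 0 0 0.065 0;1 0 0 0.065 0"
}}

```text
clock: 9.82
tcp_pos: [0.6399, 0.2785, -0.0084]
orientation: [2.846, 1.329, -0.007]
contact_force: [-0.1, 0.6, 1.0]
grip_width: 0.0002
gripper_force: 0.0
```

Call:
{"api": "play_rows", "payload": {
  "targets": "1 -0.005 0 0 0;1 -0.01 0 0 0;1 -0.02 0 0 0;1 -0.03 0 0 0;1 -0.04 0 0 0;1 -0.04 0 0 0"
}}

```text
clock: 10.32
tcp_pos: [0.6148, 0.246, -0.0052]
orientation: [2.846, 1.326, -0.003]
contact_force: [-0.7, -0.9, 0.3]
grip_width: 0.0
gripper_force: 0.0
```

```bash
cat >> h.py <<'E'
def bar(name='scene'):
    f=r.grab_frame(name);h=cv2.cvtColor(f,cv2.COLOR_RGB2HSV)
    m=(h[...,0]>19)&(h[...,0]<30)&(h[...,1]>150)&(h[...,2]>100)
    m[:, :]&=True
    n,l,s,c=cv2.connectedComponentsWithStats(m.astype(np.uint8))
    return [(s[k].tolist(),c[k].round(1)) for k in range(1,n) if s[k,4]>30]
E
python3 - <<'E'
from h import *
o,M=state();print(o['tcp_pos'],o['contact_force']);print(np.array(proj('scene',(.6197,.2618,.05))),np.array(proj('scene',(.5942,.2312,.05))))
print(bar());print(bar('top'))
E
```

```text
[ 0.61482204  0.24601315 -0.00515866] [-0.72541768 -0.8572529   0.31270536]
[395.03648055 227.34988693] [379.50342215 224.11441644]
[([539, 369, 11, 11, 51], array([544.7, 373.5])), ([507, 393, 16, 17, 174], array([514.9, 400.6]))]
[]
```

```bash
python3 - <<'E'
from h import *
a=r.grab_frame('scene')[160:300,300:460];b=r.grab_frame('wrist')[100:340,160:400]
a=cv2.resize(a,(400,350),interpolation=cv2.INTER_CUBIC);b=cv2.resize(b,(350,350),interpolation=cv2.INTER_CUBIC)
save(np.hstack([a,b]),'m1.png')
E
```

```text
(no output)
```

View pics/m1.png

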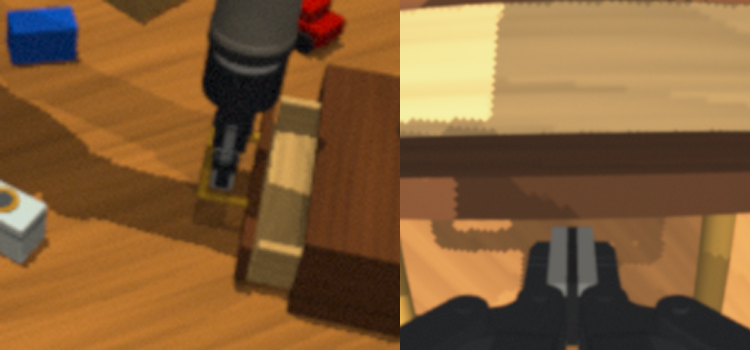

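The fingers are behind the bar and the drawer is coming out, so I'll keep pulling.

Call:
{"api": "play_rows", "payload": {
  "targets": "1 -0.01 0 0 0;1 -0.03 0 0 0;1 -0.05 0 0 0;1 -0.07 0 0 0;1 -0.09 0 0 0;1 -0.11 0 0 0;1 -0.125 0 0 0;1 -0.135 0 0 0"
}}

```text
clock: 11.18
tcp_pos: [0.5297, 0.1442, -0.005]
orientation: [2.846, 1.328, 0.003]
contact_force: [4.5, 0.2, 0.1]
grip_width: 0.0003
gripper_force: 1.6
```

Call:
{"api": "play_rows", "payload": {
  "targets": "1 -0.004 0 0 0;1 -0.008 0 0 0;1 -0.012 0 0 0;1 -0.016 0 0 0;1 -0.016 0 0 0"
}}

```text
clock: 11.6
tcp_pos: [0.5187, 0.1331, -0.0056]
orientation: [-2.846, -1.329, 0.001]
contact_force: [1.5, 0.2, 0.5]
grip_width: 0.0002
gripper_force: 0.7
```

Call:
{"api": "play_rows", "payload": {
  "targets": "1 -0.004 0 0 0;1 -0.008 0 0 0;1 -0.012 0 0 0;1 -0.012 0 0 0"
}}

```text
clock: 11.93
tcp_pos: [0.5104, 0.1231, -0.0057]
orientation: [2.847, 1.329, -0.003]
contact_force: [1.2, 0.4, 1.1]
grip_width: 0.0004
gripper_force: 0.4
```

Call:
{"api": "play_rows", "payload": {
  "targets": "1 -0.003 0 0 0;1 -0.006 0 0 0;1 -0.009 0 0 0;1 -0.01 0 0 0;1 -0.01 0 0 0"
}}

```text
clock: 12.35
tcp_pos: [0.5088, 0.1214, -0.0047]
orientation: [-2.841, -1.331, -0.016]
contact_force: [11.0, 11.9, -9.7]
grip_width: 0.0002
gripper_force: 7.8
```

Call:
{"api": "play_rows", "payload": {
  "targets": "1 -0.002 0 0 0;1 -0.004 0 0 0;1 -0.006 0 0 0;1 -0.006 0 0 0"
}}

```text
clock: 12.68
tcp_pos: [0.5089, 0.1217, -0.0037]
orientation: [-2.836, -1.333, -0.032]
contact_force: [18.2, 21.8, -18.4]
grip_width: -0.0001
gripper_force: 13.9
```

Call:
{"api": "play_rows", "payload": {
  "targets": "1 0.02 0 0 0;1 0.024 0 0 0;1 0.024 0 -0.03 0;1 0.024 0 -0.07 0;1 0.024 0 -0.11 0;1 0.024 0 -0.15 0;1 0.024 0 -0.16 0;1 0.024 0 -0.16 0"
}}

```text
clock: 13.35
tcp_pos: [0.5176, 0.1299, 0.1575]
orientation: [2.845, 1.327, 0.006]
contact_force: [-0.2, -0.1, -0.3]
grip_width: -0.0003
gripper_force: 0.0
```

```bash
cat >> h.py <<'E'
def look(name='wrist',z=.05):
    i=r.camera_info(name); f=r.grab_frame(name); hsv=cv2.cvtColor(f,cv2.COLOR_RGB2HSV)
    m=((hsv[...,1]<45)&(hsv[...,2]>150)).astype(np.uint8)
    m=cv2.morphologyEx(m,cv2.MORPH_OPEN,np.ones((3,3),np.uint8))
    n,l,s,c=cv2.connectedComponentsWithStats(m)
    for k in range(1,n):
        if s[k,4]<200: continue
        P=np.array([w(name,p,z,i)[:2] for p in np.argwhere(l==k)[:,::-1]]); 
        (cx,cy),(a,b),g=cv2.minAreaRect((P*1000).astype(np.float32))
        if a<b:a,b,g=b,a,g+90
        print(name,'rect',round(cx),round(cy),'size',round(a),round(b),'ang',round((g+90)%180-90,1),'px',c[k].round())
    return f
E
python3 - <<'E'
from h import *
o,M=state();print(o['tcp_pos'],yaw(M));look('wrist');look('top')
go(.571,.019,.12,121)
E
```

```text
[0.51764839 0.12987666 0.15752325] -39.98821820732449
wrist rect 570 21 size 79 46 ang 31.1 px [387. 240.]
wrist rect 483 7 size 32 23 ang 80.4 px [326. 299.]
top rect 798 431 size 85 37 ang -23.3 px [99. 57.]
top rect 779 -285 size 68 67 ang -1.0 px [394.  68.]
top rect 435 -80 size 78 44 ang 8.8 px [309. 209.]
to (0.571, 0.019, 0.12) shift [-0.0484  0.1133  0.0337] spin 0.332 rows~ 3.1 j7 -1.25
```

Call:
{"api": "play_rows", "payload": {
  "targets": "-0.4 -0.016 0.038 0.01 0.11;-0.4 -0.032 0.076 0.02 0.22;-0.4 -0.048 0.113 0.034 0.332;-0.4 -0.048 0.113 0.034 0.332;-0.4 -0.048 0.113 0.034 0.332;-0.4 -0.048 0.113 0.034 0.332",
  "squeeze": 40
}}

```text
clock: 13.95
tcp_pos: [0.5704, 0.021, 0.1183]
orientation: [-3.025, -0.841, 0.007]
contact_force: [-0.3, 0.6, -0.3]
grip_width: 0.0598
gripper_force: 0.0
```

```bash
python3 - <<'E'
from h import *
o,M=state();print(o['tcp_pos'],yaw(M),o['grip_width']);look('wrist')
go(.571,.019,-.031,121)
E
```

```text
[0.57044369 0.02102778 0.11831388] -58.91704195935552 0.05975853577393876
wrist rect 588 29 size 44 38 ang -58.9 px [280. 176.]
wrist rect 553 6 size 41 31 ang -58.9 px [286. 241.]
wrist rect 476 1 size 44 35 ang 78.2 px [246. 300.]
wrist rect 426 -2 size 28 26 ang -74.0 px [221. 337.]
wrist rect 450 -77 size 56 45 ang 10.8 px [299. 348.]
to (0.571, 0.019, -0.031) shift [-0.0011  0.0031  0.1501] spin 0.003 rows~ 3.6 j7 -1.35
```

Well aligned. Descend, grip and lift to weigh.

Call:
{"api": "play_rows", "payload": {
  "targets": "-0.4 -0.001 0.001 0.04 0;-0.4 -0.001 0.001 0.08 0;-0.4 -0.001 0.001 0.11 0;-0.4 -0.001 0.001 0.13 0;-0.4 -0.001 0.001 0.145 0;-0.4 -0.001 0.001 0.148 0;-0.4 -0.001 0.001 0.148 0"
}}

```text
clock: 14.58
tcp_pos: [0.5707, 0.0212, -0.0283]
orientation: [-3.025, -0.845, 0.003]
contact_force: [0.0, -0.4, 0.1]
grip_width: 0.06
gripper_force: 0.0
```

Call:
{"api": "play_rows", "payload": {
  "targets": "1 0 0 0 0;1 0 0 0 0;1 0 0 0 0;1 0 0 0 0;1 0 0 0 0;1 0 0 0 0"
}}

```text
clock: 15.08
tcp_pos: [0.5728, 0.0198, -0.0263]
orientation: [3.027, 0.841, 0.003]
contact_force: [-1.3, 0.2, 6.7]
grip_width: 0.046
gripper_force: 42.8
```

Call:
{"api": "play_rows", "payload": {
  "targets": "1 0 0 -0.01 0;1 0 0 -0.03 0;1 0 0 -0.05 0;1 0 0 -0.06 0;1 0 0 -0.06 0;1 0 0 -0.06 0;1 0 0 -0.06 0;1 0 0 -0.06 0"
}}

```text
clock: 15.75
tcp_pos: [0.571, 0.0192, 0.0313]
orientation: [-3.027, -0.841, 0.003]
contact_force: [-0.5, -0.1, -2.0]
grip_width: 0.0458
gripper_force: 42.1
```

Call:
{"api": "play_rows", "payload": {
  "targets": "1 0 0 0 0;1 0 0 0 0"
}}

```text
clock: 15.92
tcp_pos: [0.5715, 0.0195, 0.0317]
orientation: [-3.027, -0.841, 0.002]
contact_force: [-0.3, -0.3, -1.4]
grip_width: 0.0455
gripper_force: 42.1
```

Tin 1 weighs about 0.15 kg, so it is empty and goes in the tray.

```bash
python3 - <<'E'
from h import *
print(state()[0]['contact_force']); go(.546,-.374,.075,-72.8); go(.482,-.336,.075,-72.8)
E
```

```text
[-0.28618225 -0.32877964 -1.38478945]
to (0.546, -0.374, 0.075) shift [-0.2249  0.3239 -0.0433] spin 0.242 rows~ 9.5 j7 -1.41
to (0.482, -0.336, 0.075) shift [-0.2601  0.2583 -0.0432] spin 0.242 rows~ 8.9 j7 -1.41
```

Call:
{"api": "play_rows", "payload": {
  "targets": "1 0 0 -0.03 0;1 -0.015 0.02 -0.043 0;1 -0.035 0.05 -0.043 0;1 -0.055 0.08 -0.043 0;1 -0.078 0.112 -0.043 0;1 -0.1 0.144 -0.043 0;1 -0.12 0.173 -0.043 0;1 -0.135 0.194 -0.043 0"
}}

```text
clock: 16.58
tcp_pos: [0.5553, -0.2207, 0.075]
orientation: [3.027, 0.835, -0.002]
contact_force: [-0.3, -0.3, -2.2]
grip_width: 0.0458
gripper_force: 42.2
```

Call:
{"api": "play_rows", "payload": {
  "targets": "1 -0.02 0.03 0 0.04;1 -0.04 0.06 0 0.1;1 -0.06 0.09 0 0.16;1 -0.08 0.115 0 0.2;1 -0.09 0.13 0 0.242;1 -0.09 0.13 0 0.242;1 -0.09 0.13 0 0.242;1 -0.09 0.13 0 0.242"
}}

```text
clock: 17.25
tcp_pos: [0.5469, -0.3719, 0.075]
orientation: [-3.104, -0.472, 0.0]
contact_force: [0.2, 0.6, -1.5]
grip_width: 0.0458
gripper_force: 42.1
```

```bash
python3 - <<'E'
from h import *
print(state()[0]['contact_force']); f=look('wrist'); go(.546,-.374,-.012,-72.8); f2=look('top')
save(np.hstack([cv2.resize(f2[110:260,230:500],(450,250)),cv2.resize(f,(333,250))]),'m2.png')
E
```

```text
[ 0.21520974  0.64880262 -1.49679641]
wrist rect 517 -382 size 89 49 ang -73.4 px [288. 261.]
to (0.546, -0.374, -0.012) shift [-0.0018  0.0021  0.0872] spin 0.003 rows~ 2.1 j7 -0.9
top rect 798 431 size 85 37 ang -23.3 px [99. 57.]
top rect 779 -285 size 68 67 ang -1.0 px [394.  68.]
top rect 435 -80 size 78 44 ang 9.0 px [309. 209.]
top rect 431 10 size 44 32 ang 78.2 px [270. 212.]
```

View pics/m2.png

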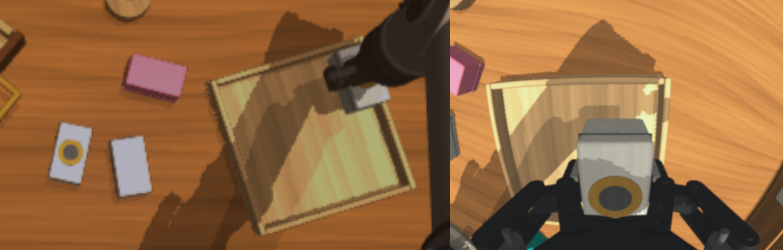

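The held tin is over the tray's far-right corner and aligned with it. I'll lower it.

Call:
{"api": "play_rows", "payload": {
  "targets": "1 -0.002 0 0.03 0;1 -0.002 0 0.06 0;1 -0.002 0 0.075 0;1 -0.002 0 0.08 0;1 -0.002 0 0.084 0;1 -0.002 0 0.088 0;1 -0.002 0 0.088 0"
}}

```text
clock: 17.93
tcp_pos: [0.5452, -0.3748, -0.0119]
orientation: [3.106, 0.47, 0.002]
contact_force: [-0.5, -0.2, -2.4]
grip_width: 0.0453
gripper_force: 42.1
```

Call:
{"api": "play_rows", "payload": {
  "targets": "1 0 0 0.002 0;1 0 0 0.004 0;1 0 0 0.006 0;1 0 0 0.006 0"
}}

```text
clock: 18.27
tcp_pos: [0.5447, -0.375, -0.0183]
orientation: [3.106, 0.469, 0.001]
contact_force: [0.0, 0.1, -1.8]
grip_width: 0.0455
gripper_force: 42.2
```

Call:
{"api": "play_rows", "payload": {
  "targets": "1 0 0 0.002 0;1 0 0 0.003 0;1 0 0 0.004 0;1 0 0 0.004 0"
}}

```text
clock: 18.6
tcp_pos: [0.5447, -0.375, -0.0184]
orientation: [3.106, 0.468, -0.0]
contact_force: [-10.5, 5.5, 28.8]
grip_width: 0.0454
gripper_force: 45.5
```

Call:
{"api": "play_rows", "payload": {
  "targets": "1 0 0 -0.004 0;1 0 0 -0.004 0;-0.4 0 0 -0.004 0;-0.4 0 0 -0.006 0;-0.4 0 0 -0.007 0;-0.4 0 0 -0.03 0;-0.4 0 0 -0.07 0;-0.4 0 0 -0.1 0"
}}

```text
clock: 19.27
tcp_pos: [0.5445, -0.3746, 0.0787]
orientation: [-3.106, -0.469, 0.0]
contact_force: [0.3, 0.4, 0.5]
grip_width: 0.0594
gripper_force: 0.0
```

```bash
python3 - <<'E'
from h import *
o,M=state();print(o['tcp_pos'],yaw(M),o['contact_force'])
look('top')
for t in (('t2',.437,.028,77.8),('t3',.435,-.08,98.8)): print(t);go(*t[1:3],.1,t[3])
E
```

```text
[ 0.54448015 -0.37461951  0.0787238 ] -72.81614542822186 [0.32767428 0.39403482 0.50746838]
top rect 798 431 size 85 37 ang -23.3 px [99. 57.]
top rect 779 -285 size 68 67 ang -1.0 px [394.  68.]
top rect 435 -80 size 78 44 ang 9.2 px [309. 209.]
top rect 431 10 size 44 32 ang 77.9 px [270. 212.]
('t2', 0.437, 0.028, 77.8)
to (0.437, 0.028, 0.1) shift [ 0.0132 -0.4196 -0.0172] spin 0.512 rows~ 10.1 j7 -0.9
('t3', 0.435, -0.08, 98.8)
to (0.435, -0.08, 0.1) shift [-0.0206 -0.317  -0.0167] spin 0.146 rows~ 7.6 j7 -0.9
```

Call:
{"api": "play_rows", "payload": {
  "targets": "-0.4 0 -0.03 -0.02 0;-0.4 0 -0.07 -0.02 0.1;-0.4 0 -0.11 -0.02 0.2;-0.4 0 -0.15 -0.02 0.3;-0.4 0.005 -0.19 -0.02 0.4;-0.4 0.005 -0.23 -0.02 0.512;-0.4 0.008 -0.27 -0.02 0.512;-0.4 0.008 -0.3 -0.02 0.512"
}}

```text
clock: 19.98
tcp_pos: [0.4628, -0.0824, 0.0975]
orientation: [-3.124, 0.329, -0.0]
contact_force: [-0.7, 0.7, -0.3]
grip_width: 0.0598
gripper_force: 0.0
```

```bash
python3 - <<'E'
from h import *
o,M=state();print(o['tcp_pos'],yaw(M));f=look('wrist');go(.435,.008,.1,77.8);save(f,'w5.png',1)
f2=r.grab_frame('top'); cv2.imwrite('pics/t5.png',f2[:,:,::-1])
save(np.hstack([cv2.resize(f2[60:330,150:510],(420,315)),cv2.resize(f,(380,285))[:,:] if 0 else cv2.resize(f,(380,315))]),'m3.png')
E
```

```text
[ 0.4627601  -0.08239892  0.09745786] -102.04147887703337
wrist rect 562 -352 size 40 16 ang -13.9 px [555.  49.]
wrist rect 437 -83 size 82 44 ang 17.8 px [287. 238.]
wrist rect 475 3 size 45 36 ang 77.7 px [164. 219.]
wrist rect 429 15 size 41 29 ang 75.8 px [165. 278.]
to (0.435, 0.008, 0.1) shift [-0.0428 -0.0781 -0.0024] spin 0.009 rows~ 2.1 j7 -1.83
```

View pics/m3.png

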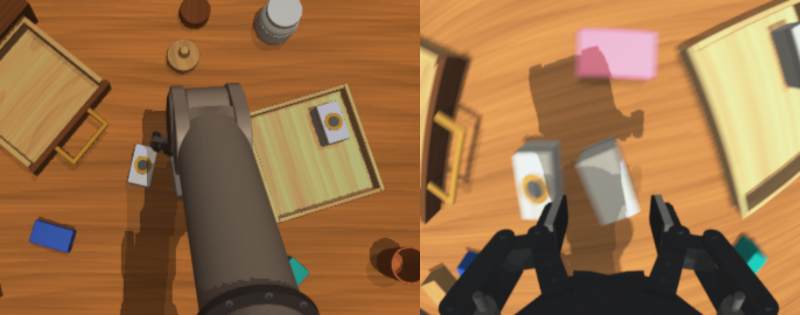

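Tin 1 lies badge up in the tray. Tin 2 has been knocked and is now near (0.454, 0.009).

```bash
python3 - <<'E'
from h import *
go(.454,.0085,.08,76.5)
E
```

```text
to (0.454, 0.0085, 0.08) shift [-0.0261 -0.0854  0.0176] spin 0.032 rows~ 2.2 j7 -1.83
```

Call:
{"api": "play_rows", "payload": {
  "targets": "-0.4 -0.013 -0.042 0.009 0.032;-0.4 -0.026 -0.085 0.018 0.032;-0.4 -0.026 -0.085 0.018 0.032;-0.4 -0.026 -0.085 0.018 0.032;-0.4 -0.026 -0.085 0.018 0.032"
}}

```text
clock: 20.5
tcp_pos: [0.4563, 0.0024, 0.0794]
orientation: [3.118, -0.381, -0.0]
contact_force: [0.5, -0.3, -0.3]
grip_width: 0.0595
gripper_force: 0.0
```

```bash
python3 - <<'E'
from h import *
o,M=state();print(o['tcp_pos'],yaw(M));look('wrist');go(.454,.0085,-.024,76.5)
E
```

```text
[0.45628409 0.00237605 0.07936607] -103.93991333995007
wrist rect 436 -80 size 79 45 ang 9.0 px [395. 220.]
wrist rect 455 3 size 76 44 ang -11.5 px [279. 203.]
wrist rect 426 8 size 17 7 ang -13.4 px [281. 267.]
to (0.454, 0.0085, -0.024) shift [-0.004  -0.0063  0.1035] spin -0.01 rows~ 2.5 j7 -2.07
```

Call:
{"api": "play_rows", "payload": {
  "targets": "-0.4 -0.002 -0.001 0.03 0;-0.4 -0.002 -0.001 0.06 0;-0.4 -0.002 -0.001 0.08 0;-0.4 -0.002 -0.001 0.095 0;-0.4 -0.002 -0.001 0.102 0;-0.4 -0.002 -0.001 0.102 0"
}}

```text
clock: 21.05
tcp_pos: [0.4536, 0.0026, -0.0236]
orientation: [3.117, -0.386, -0.004]
contact_force: [0.0, -0.2, -0.5]
grip_width: 0.06
gripper_force: 0.0
```

Call:
{"api": "play_rows", "payload": {
  "targets": "1 0 0 0 0;1 0 0 0 0;1 0 0 0 0;1 0 0 0 0;1 0 0 0 0"
}}

```text
clock: 21.47
tcp_pos: [0.4548, 0.0041, -0.0218]
orientation: [-3.118, 0.383, -0.002]
contact_force: [-0.1, 0.0, 3.1]
grip_width: 0.046
gripper_force: 41.1
```

Call:
{"api": "play_rows", "payload": {
  "targets": "1 0 0 -0.01 0;1 0 0 -0.03 0;1 0 0 -0.06 0;1 0 0 -0.09 0;1 0 0 -0.11 0;1 0 0 -0.11 0;1 0 0 -0.11 0;1 0 0 -0.11 0"
}}

```text
clock: 22.13
tcp_pos: [0.4535, 0.0041, 0.0871]
orientation: [3.118, -0.383, -0.001]
contact_force: [-0.5, -0.3, -2.5]
grip_width: 0.046
gripper_force: 41.1
```

Call:
{"api": "play_rows", "payload": {
  "targets": "1 0 0 0 0;1 0 0 0 0"
}}

```text
clock: 22.3
tcp_pos: [0.4532, 0.0042, 0.0863]
orientation: [3.118, -0.382, -0.004]
contact_force: [-0.1, 0.3, -1.3]
grip_width: 0.046
gripper_force: 41.1
```

Tin 2 is light too, about 0.15 kg, so it also goes in the tray.

```bash
python3 - <<'E'
from h import *
go(.5135,-.2687,.086,-72.8)
E
```

```text
to (0.5135, -0.2687, 0.086) shift [1.245e-01 2.502e-01 2.000e-04] spin -0.544 rows~ 6.7 j7 -2.08
```

Call:
{"api": "play_rows", "payload": {
  "targets": "1 0.015 0.03 0 -0.05;1 0.032 0.065 0 -0.15;1 0.05 0.1 0 -0.25;1 0.068 0.137 0 -0.35;1 0.086 0.174 0 -0.44;1 0.104 0.21 0 -0.5;1 0.118 0.237 0 -0.544;1 0.1245 0.25 0 -0.544"
}}

```text
clock: 22.97
tcp_pos: [0.5139, -0.2739, 0.0862]
orientation: [3.106, 0.463, -0.002]
contact_force: [-0.5, -0.5, -1.9]
grip_width: 0.0457
gripper_force: 41.2
```

Call:
{"api": "play_rows", "payload": {
  "targets": "1 0 0 0 0;1 0 0 0 0;1 0 0 0 0"
}}

```text
clock: 23.22
tcp_pos: [0.5142, -0.2663, 0.0866]
orientation: [-3.104, -0.471, 0.002]
contact_force: [-0.6, 1.4, -2.2]
grip_width: 0.046
gripper_force: 41.2
```

```bash
python3 - <<'E'
from h import *
o,M=state();print(o['tcp_pos'],yaw(M),o['contact_force']);go(.5135,-.2687,-.010,-72.8)
E
```

```text
[ 0.5141972  -0.26630175  0.08664941] -72.74534521430988 [-0.5723153   1.35361628 -2.23363836]
to (0.5135, -0.2687, -0.01) shift [-0.0013  0.0023  0.0966] spin 0.001 rows~ 2.3 j7 -1.04
```

Call:
{"api": "play_rows", "payload": {
  "targets": "1 0 0.001 0.03 0;1 0 0.001 0.06 0;1 0 0.001 0.08 0;1 0 0.001 0.092 0;1 0 0.001 0.096 0;1 0 0.001 0.099 0;1 0 0.001 0.101 0;1 0 0.001 0.101 0"
}}

```text
clock: 23.88
tcp_pos: [0.5158, -0.2694, -0.0127]
orientation: [3.106, 0.47, 0.002]
contact_force: [-0.0, -0.2, -2.2]
grip_width: 0.0455
gripper_force: 41.2
```

Call:
{"api": "play_rows", "payload": {
  "targets": "1 0 0 0.0015 0;1 0 0 0.0015 0;-0.4 0 0 0.0015 0;-0.4 0 0 -0.001 0;-0.4 0 0 -0.003 0;-0.4 0 0 -0.03 0;-0.4 0 0 -0.07 0;-0.4 0 0 -0.11 0"
}}

```text
clock: 24.55
tcp_pos: [0.5139, -0.2689, 0.0971]
orientation: [-3.105, -0.469, 0.003]
contact_force: [1.4, -0.2, 0.2]
grip_width: 0.0601
gripper_force: 0.0
```

```bash
python3 - <<'E'
from h import *
o,M=state();print(o['tcp_pos'],yaw(M),o['contact_force'],o['grip_width']);look('wrist',.058);look('top');go(.435,-.08,.09,98.8)
E
```

```text
[ 0.51386468 -0.26887972  0.09710068] -72.81421437554958 [ 1.38865435 -0.17148049  0.15442212] 0.06014682500325455
wrist rect 512 -272 size 82 45 ang 18.6 px [282. 218.]
wrist rect 541 -380 size 84 50 ang 17.1 px [425. 223.]
wrist rect 438 -85 size 82 49 ang 8.9 px [ 51. 234.]
top rect 799 432 size 87 40 ang -23.3 px [99. 57.]
top rect 778 -285 size 70 67 ang -1.0 px [394.  68.]
top rect 435 -80 size 78 44 ang 9.0 px [309. 209.]
to (0.435, -0.08, 0.09) shift [-0.0246 -0.2078  0.0116] spin 0.146 rows~ 5.0 j7 -1.04
```

Both light tins lie in the tray. Next is the upside-down tin. I'll grip it near its far end with a light squeeze, weigh it, and let it swing.

```bash
python3 - <<'E'
from h import *
go(.4627,-.0756,.06,99)
E
```

```text
to (0.4627, -0.0756, 0.06) shift [ 0.0029 -0.2041  0.0418] spin 0.142 rows~ 5.0 j7 -1.04
```

Call:
{"api": "play_rows", "payload": {
  "targets": "-0.4 0 -0.03 0 0.03;-0.4 0.003 -0.07 0 0.08;-0.4 0.003 -0.11 0 0.14;-0.4 0.003 -0.15 0.01 0.142;-0.4 0.003 -0.185 0.03 0.142;-0.4 0.003 -0.204 0.042 0.142;-0.4 0.003 -0.204 0.042 0.142;-0.4 0.003 -0.204 0.042 0.142"
}}

```text
clock: 25.32
tcp_pos: [0.4569, -0.0727, 0.0542]
orientation: [-3.131, -0.252, 0.002]
contact_force: [0.2, -0.4, 0.4]
grip_width: 0.0598
gripper_force: 0.0
```

```bash
python3 - <<'E'
from h import *
o,M=state();print(o['tcp_pos'],yaw(M));look('wrist');go(.4627,-.0756,-.024,99)
E
```

```text
[ 0.45693534 -0.07265745  0.0541712 ] -80.80092054323643
wrist rect 562 -95 size 34 17 ang 34.1 px [345.  72.]
wrist rect 512 -276 size 84 43 ang 19.0 px [543. 207.]
wrist rect 437 -81 size 78 44 ang 9.3 px [286. 265.]
to (0.4627, -0.0756, -0.024) shift [0.0044 0.0024 0.0787] spin 0.001 rows~ 1.9 j7 -1.56
```

Call:
{"api": "play_rows", "payload": {
  "targets": "-0.4 0.005 0.003 0.025 0;-0.4 0.005 0.003 0.05 0;-0.4 0.005 0.003 0.068 0;-0.4 0.005 0.003 0.077 0;-0.4 0.005 0.003 0.077 0",
  "squeeze": 20
}}

```text
clock: 25.78
tcp_pos: [0.4624, -0.077, -0.0237]
orientation: [3.132, 0.244, -0.003]
contact_force: [0.6, -0.4, 0.9]
grip_width: 0.0598
gripper_force: 0.0
```

Call:
{"api": "play_rows", "payload": {
  "targets": "0.1 0 0 0 0;0.1 0 0 0 0;0.1 0 0 0 0;0.1 0 0 0 0;0.1 0 0 0 0;0.1 0 0 0 0"
}}

```text
clock: 26.28
tcp_pos: [0.4635, -0.076, -0.0218]
orientation: [3.131, 0.247, 0.002]
contact_force: [-1.4, -0.8, 4.9]
grip_width: 0.0456
gripper_force: 22.7
```

Call:
{"api": "play_rows", "payload": {
  "targets": "0.1 0 0 -0.005 0;0.1 0 0 -0.02 0;0.1 0 0 -0.035 0;0.1 0 0 -0.05 0;0.1 0 0 -0.06 0;0.1 0 0 -0.06 0;0.1 0 0 -0.06 0;0.1 0 0 -0.06 0"
}}

```text
clock: 26.95
tcp_pos: [0.4624, -0.0758, 0.037]
orientation: [-3.132, -0.247, 0.001]
contact_force: [0.9, 0.6, -1.3]
grip_width: 0.0455
gripper_force: 22.1
```

```bash
python3 - <<'E'
from h import *
o,M=state();print(o['tcp_pos'],yaw(M),o['contact_force'],o['moment'],o['gripper_force']);look('wrist',.1)
E
```

```text
[ 0.46243386 -0.07579177  0.03698646] -80.96287945501601 [ 0.85631062  0.63416565 -1.29285631] [ 0.00186188 -0.06992204  0.03149041] 22.05185741186142
wrist rect 557 -87 size 31 13 ang 39.0 px [351.  77.]
wrist rect 517 -202 size 60 20 ang 30.8 px [548. 225.]
wrist rect 448 -79 size 46 40 ang -80.4 px [277. 328.]
```

Call:
{"api": "play_rows", "payload": {
  "targets": "0.1 0 0 -0.03 0;0.1 0 0 -0.05 0;0.1 0 0 -0.05 0;0.1 0 0 -0.05 0;0.1 0 0 -0.05 0"
}}

```text
clock: 27.42
tcp_pos: [0.462, -0.0758, 0.0863]
orientation: [-3.132, -0.248, 0.003]
contact_force: [0.0, 0.0, -2.5]
grip_width: 0.0455
gripper_force: 22.1
```

Call:
{"api": "play_rows", "payload": {
  "targets": "0.1 0 0 0 0;0.1 0 0 0 0"
}}

```text
clock: 27.58
tcp_pos: [0.462, -0.0757, 0.0863]
orientation: [-3.131, -0.248, 0.004]
contact_force: [-0.3, 0.2, -1.9]
grip_width: 0.0459
gripper_force: 22.1
```

```bash
python3 - <<'E'
from h import *
o,M=state();print(o['tcp_pos'],o['contact_force'],o['moment'],o['gripper_force']);f=look('wrist',.1)
f2=r.grab_frame('scene'); p=np.array(proj('scene',(.45,-.078,.1))).astype(int);print(p)
c=f2[p[1]-70:p[1]+70,p[0]-90:p[0]+90]
save(np.hstack([cv2.resize(c,(450,350),interpolation=cv2.INTER_CUBIC),cv2.resize(f[180:420,140:415],(350,350))]),'m4.png')
E
```

```text
[ 0.46196673 -0.0756711   0.08628312] [-0.27903058  0.16770334 -1.91546703] [ 0.01446786 -0.02988047 -0.02307525] 22.130485475063324
wrist rect 520 -226 size 63 37 ang 18.9 px [520. 195.]
wrist rect 406 -85 size 63 56 ang -81.2 px [277. 329.]
[247 205]
```

View pics/m4.png

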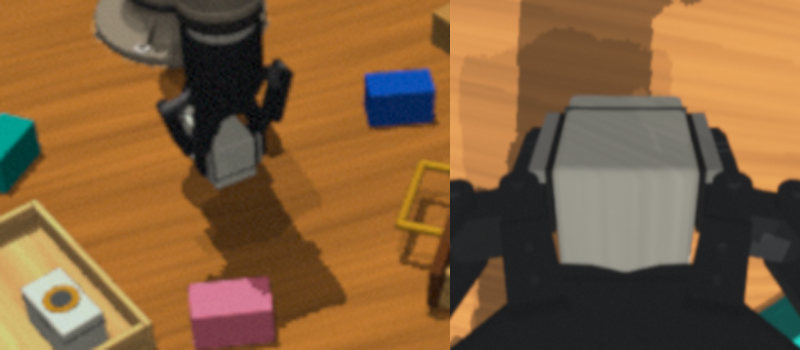

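The tin is light, about 0.19 kg, and hangs level from its far end. I'll save the joint torques as a cross-check on the weight, lower it, then loosen the grip so it swings.

```bash
python3 - <<'E'
from h import *
o,M=state();np.save('tau3.npy',np.r_[o['tau'],o['joints']]);print(o['tau'].round(2))
E
```

```text
[ 0.000e+00 -4.199e+01 -1.890e+00 -2.118e+01  1.000e-02  7.000e-02
 -0.000e+00]
```

Call:
{"api": "play_rows", "payload": {
  "targets": "0.1 0 0 0.02 0;0.1 0 0 0.04 0;0.1 0 0 0.055 0;0.1 0 0 0.055 0;0.02 0 0 0.055 0;0.02 0 0 0.055 0"
}}

```text
clock: 28.18
tcp_pos: [0.4635, -0.0757, 0.033]
orientation: [-3.132, -0.248, -0.001]
contact_force: [-0.7, 0.4, -2.5]
grip_width: 0.0457
gripper_force: 22.0
```

Call:
{"api": "play_rows", "payload": {
  "targets": "-0.02 0 0 0 0;-0.02 0 0 0 0;-0.02 0 0 0 0"
}}

```text
clock: 28.43
tcp_pos: [0.4636, -0.0759, 0.0332]
orientation: [3.131, 0.247, 0.002]
contact_force: [0.5, 0.4, -1.7]
grip_width: 0.0462
gripper_force: 22.1
```

Call:
{"api": "play_rows", "payload": {
  "targets": "-0.05 0 0 0 0;-0.05 0 0 0 0;-0.05 0 0 0 0"
}}

```text
clock: 28.68
tcp_pos: [0.4631, -0.0758, 0.0327]
orientation: [3.132, 0.247, 0.0]
contact_force: [-0.4, 0.1, -1.3]
grip_width: 0.046
gripper_force: 22.1
```

```bash
python3 - <<'E'
from h import *
o,M=state();print(o['tcp_pos'],o['contact_force'],o['moment'],o['gripper_force'],o['grip_width']);f=look('wrist',.1);cv2.imwrite('pics/x.png',f)
E
```

```text
[ 0.46305734 -0.07581687  0.03266156] [-0.41128751  0.08510629 -1.29776179] [-0.0185123  -0.05600779 -0.05525975] 22.051198482513428 0.045965531372557614
wrist rect 556 -85 size 29 13 ang 53.7 px [351.  78.]
wrist rect 517 -199 size 59 18 ang 31.2 px [550. 231.]
wrist rect 452 -78 size 43 38 ang -81.2 px [277. 328.]
```

Call:
{"api": "play_rows", "payload": {
  "targets": "-0.065 0 0 0 0;-0.065 0 0 0 0;-0.065 0 0 0 0"
}}

```text
clock: 28.98
tcp_pos: [0.463, -0.0758, 0.0325]
orientation: [-3.132, -0.248, -0.0]
contact_force: [-0.5, -0.0, -2.1]
grip_width: 0.0459
gripper_force: 22.1
```

Call:
{"api": "play_rows", "payload": {
  "targets": "-0.075 0 0 0 0;-0.075 0 0 0 0;-0.075 0 0 0 0"
}}

```text
clock: 29.23
tcp_pos: [0.463, -0.0758, 0.0325]
orientation: [3.132, 0.248, 0.0]
contact_force: [-0.4, -0.2, -1.7]
grip_width: 0.0457
gripper_force: 9.7
```

Call:
{"api": "play_rows", "payload": {
  "targets": "-0.08 0 0 0 0;-0.08 0 0 0 0;-0.08 0 0 0 0"
}}

```text
clock: 29.48
tcp_pos: [0.4632, -0.0758, 0.0327]
orientation: [3.132, 0.248, 0.001]
contact_force: [0.3, 0.1, -0.1]
grip_width: 0.0464
gripper_force: 0.0
```

The grip force only starts to fall between closures -0.072 and -0.08, and at -0.08 the tin slipped out. I'll raise clear and see how it lies.

Call:
{"api": "play_rows", "payload": {
  "targets": "-0.4 0 0 0 0;-0.4 0 0 0 0;-0.4 0 0 -0.02 0;-0.4 0 0 -0.04 0;-0.4 0 0 -0.054 0;-0.4 0 0 -0.054 0;-0.4 0 0 -0.054 0;-0.4 0 0 -0.054 0"
}}

```text
clock: 30.15
tcp_pos: [0.4625, -0.0758, 0.086]
orientation: [3.132, 0.247, -0.001]
contact_force: [-0.8, 0.8, 0.4]
grip_width: 0.0602
gripper_force: 0.0
```

```bash
python3 - <<'E'
from h import *
o,M=state();t=np.load('tau3.npy');print(o['tcp_pos'],(o['tau']-t[:7]).round(2),(o['joints']-t[7:]).round(4))
f=look('wrist',.05);look('top',.05);cv2.imwrite('pics/x2.png',f[:,:,::-1])
# hue of faces: print badge-colour pixels
h=cv2.cvtColor(f,cv2.COLOR_RGB2HSV);m=((h[...,0]>16)&(h[...,0]<28)&(h[...,1]>150)&(h[...,2]>120));n,l,s,c=cv2.connectedComponentsWithStats(m.astype(np.uint8));print([(s[k].tolist(),) for k in range(1,n) if s[k,4]>60])
E
```

```text
[ 0.4625272  -0.07584918  0.0860179 ] [ 0.03 -0.05 -0.06  0.08 -0.01 -0.08  0.01] [ 0.0019  0.0011 -0.0022  0.0007  0.0024 -0.0024 -0.0022]
wrist rect 513 -277 size 83 48 ang 18.9 px [520. 195.]
wrist rect 442 -80 size 78 44 ang 9.5 px [280. 244.]
top rect 797 427 size 88 36 ang -16.7 px [99. 58.]
top rect 778 -285 size 70 67 ang -1.0 px [394.  68.]
top rect 492 -279 size 44 29 ang -74.6 px [394. 186.]
[([0, 53, 87, 140, 2316],), ([509, 181, 28, 39, 407],)]
```

```bash
python3 - <<'E'
from h import *
go(.4745,-.0748,-.022,99.5)
E
```

```text
to (0.4745, -0.0748, -0.022) shift [0.0125 0.0011 0.1076] spin -0.008 rows~ 2.6 j7 -1.53
```

Call:
{"api": "play_rows", "payload": {
  "targets": "-0.4 0.0125 0.001 0.03 -0.008;-0.4 0.0125 0.001 0.06 -0.008;-0.4 0.0125 0.001 0.09 -0.008;-0.4 0.0125 0.001 0.104 -0.008;-0.4 0.0125 0.001 0.107 -0.008;-0.4 0.0125 0.001 0.107 -0.008"
}}

```text
clock: 30.75
tcp_pos: [0.4741, -0.0745, -0.0218]
orientation: [-3.13, -0.261, 0.005]
contact_force: [0.0, -0.3, 0.8]
grip_width: 0.0599
gripper_force: 0.0
```

Call:
{"api": "play_rows", "payload": {
  "targets": "0.1 0 0 0 0;0.1 0 0 0 0;0.1 0 0 0 0;0.1 0 0 0 0;0.1 0 0 -0.03 0;0.1 0 0 -0.06 0;0.1 0 0 -0.06 0;0.1 0 0 -0.06 0"
}}

```text
clock: 31.42
tcp_pos: [0.4771, -0.0752, 0.0413]
orientation: [3.13, 0.259, 0.007]
contact_force: [-0.0, 0.5, -2.9]
grip_width: 0.0454
gripper_force: 22.3
```

Call:
{"api": "play_rows", "payload": {
  "targets": "-0.05 0 0 0 0;-0.07 0 0 0 0;-0.074 0 0 0 0;-0.075 0 0 0 0;-0.076 0 0 0 0;-0.076 0 0 0 0"
}}

```text
clock: 31.92
tcp_pos: [0.4752, -0.0747, 0.0391]
orientation: [-3.131, -0.26, 0.001]
contact_force: [-0.6, -0.3, -2.7]
grip_width: 0.0461
gripper_force: 6.4
```

```bash
python3 - <<'E'
from h import *
o,M=state();print(o['tcp_pos'],o['contact_force'],o['moment'],o['gripper_force'],o['grip_width']);look('wrist',.1)
E
```

```text
[ 0.47522179 -0.0747093   0.03906782] [-0.57027898 -0.29267146 -2.65663854] [ 0.06152009 -0.13605363  0.02671088] 6.373595371842384 0.04614835335338995
wrist rect 566 -90 size 35 16 ang 23.2 px [356.  94.]
wrist rect 521 -205 size 63 27 ang 33.1 px [544. 240.]
wrist rect 457 -78 size 46 35 ang -80.7 px [277. 334.]
```

Call:
{"api": "play_rows", "payload": {
  "targets": "-0.0764 0 0 0 0;-0.0766 0 0 0 0;-0.0768 0 0 0 0;-0.0768 0 0 0 0"
}}

```text
clock: 32.3
tcp_pos: [0.4754, -0.0748, 0.0395]
orientation: [3.131, 0.26, -0.0]
contact_force: [0.8, -0.2, -0.5]
grip_width: 0.0455
gripper_force: 0.6
```

Call:
{"api": "play_rows", "payload": {
  "targets": "-0.0769 0 0 0 0;-0.077 0 0 0 0;-0.0771 0 0 0 0;-0.0771 0 0 0 0"
}}

```text
clock: 32.63
tcp_pos: [0.4758, -0.0748, 0.0397]
orientation: [3.131, 0.26, 0.001]
contact_force: [0.8, 0.4, 0.3]
grip_width: 0.046
gripper_force: 0.2
```

```bash
python3 - <<'E'
from h import *
o,M=state();print(o['tcp_pos'],o['contact_force'],o['moment'],o['gripper_force'],o['grip_width']);look('wrist',.1)
E
```

```text
[ 0.47576224 -0.07481224  0.03966412] [0.83808553 0.41839237 0.27500124] [ 0.01747549 -0.0675251   0.03174668] 0.2033024956472218 0.04603966959897106
wrist rect 566 -86 size 30 9 ang 20.2 px [349.  93.]
wrist rect 521 -206 size 63 28 ang 33.1 px [544. 240.]
wrist rect 512 -69 size 32 7 ang -80.6 px [278. 224.]
wrist rect 491 -73 size 37 32 ang -80.7 px [278. 271.]
wrist rect 467 -84 size 17 7 ang -81.3 px [298. 323.]
```

Call:
{"api": "play_rows", "payload": {
  "targets": "0.1 0 0 0 0;0.1 0 0 0 0;0.1 0 0 0 0"
}}

```text
clock: 32.93
tcp_pos: [0.4759, -0.0747, 0.0397]
orientation: [3.131, 0.26, 0.001]
contact_force: [1.8, 0.1, 0.6]
grip_width: 0.0455
gripper_force: 21.9
```

```bash
python3 - <<'E'
from h import *
o,M=state();print(o['tcp_pos'],o['contact_force'],o['moment'],o['gripper_force'],o['grip_width'])
f2=r.grab_frame('scene');f=r.grab_frame('wrist'); p=np.array(proj('scene',(.46,-.078,.06))).astype(int)
c=f2[p[1]-50:p[1]+50,p[0]-65:p[0]+65]
save(np.hstack([cv2.resize(c,(455,350),interpolation=cv2.INTER_CUBIC),cv2.resize(f[150:420,130:425],(340,350))]),'m5.png')
E
```

```text
[ 0.47588333 -0.07474826  0.03972169] [1.79037259 0.14011445 0.62630497] [ 0.05991944 -0.14929993  0.05193783] 21.889887750148773 0.04547597186250637
```

View pics/m5.png

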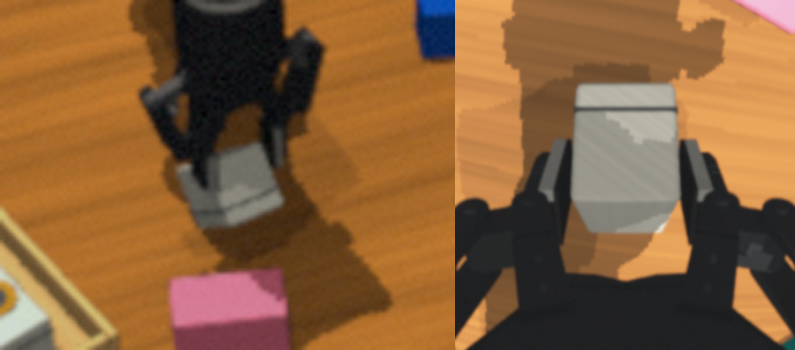

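The tin has swung to about 50°, with its inner end resting on the counter. With a loose grip I'll carry its upper end toward the robot to bring it upright.

Call:
{"api": "play_rows", "payload": {
  "targets": "-0.07 0 0 0 0;-0.076 0 0 0 0;-0.0765 -0.006 0 0 0;-0.0766 -0.012 0 0 0;-0.0766 -0.018 0 0 0;-0.0766 -0.024 0 0 0;-0.0766 -0.03 0 0 0;-0.0766 -0.03 0 0 0"
}}

```text
clock: 33.7
tcp_pos: [0.4435, -0.0802, 0.0392]
orientation: [3.131, 0.259, -0.004]
contact_force: [-1.0, 0.2, -0.5]
grip_width: 0.0459
gripper_force: 1.0
```

```bash
python3 - <<'E'
from h import *
o,M=state();print(o['tcp_pos'],o['contact_force'],o['moment'],o['gripper_force'],o['grip_width']);f=look('wrist',.08);cv2.imwrite('pics/x3.png',f[:,:,::-1])
c=f[180:420,277];print([tuple(int(v) for v in c[k]) for k in range(0,180,8)])
E
```

```text
[ 0.4435387  -0.08019623  0.03920136] [-1.04851275  0.21937307 -0.51105339] [0.05048102 0.10717235 0.00259712] 1.0369268618524075 0.045914218895505766
wrist rect 553 -86 size 21 15 ang 74.4 px [330.  45.]
wrist rect 510 -227 size 70 20 ang 28.1 px [550. 199.]
wrist rect 475 -75 size 42 11 ang -80.5 px [277. 217.]
wrist rect 448 -80 size 47 42 ang -80.7 px [278. 271.]
[(152, 104, 61), (123, 85, 51), (112, 78, 47), (123, 104, 86), (207, 204, 189), (209, 206, 191), (190, 189, 175), (209, 206, 191), (215, 213, 199), (204, 201, 187), (170, 168, 157), (171, 169, 159), (167, 166, 156), (174, 172, 161), (171, 169, 158), (172, 170, 160), (157, 156, 145), (151, 103, 60), (147, 100, 57), (147, 101, 58), (147, 100, 58), (216, 148, 82), (222, 152, 84)]
```

Call:
{"api": "play_rows", "payload": {
  "targets": "-0.4 0 0 0 0;-0.4 0 0 0 0;-0.4 0 0 0 0;-0.4 0 0 -0.03 0;-0.4 0 0 -0.06 0;-0.4 0 0 -0.06 0;-0.4 0 0 -0.06 0"
}}

```text
clock: 34.33
tcp_pos: [0.4475, -0.0799, 0.1009]
orientation: [3.13, 0.26, 0.006]
contact_force: [-1.3, 0.2, -0.4]
grip_width: 0.0597
gripper_force: 0.0
```

```bash
python3 - <<'E'
from h import *
o,M=state();print(o['tcp_pos'],o['contact_force']);f=look('wrist',.08);look('wrist',.05);cv2.imwrite('pics/x4.png',f[:,:,::-1])
E
```

```text
[ 0.44753335 -0.07988369  0.10089691] [-1.25159261  0.19469351 -0.44694643]
wrist rect 515 -248 size 71 42 ang 19.1 px [510. 175.]
wrist rect 420 -86 size 48 42 ang 9.3 px [280. 269.]
wrist rect 513 -276 size 83 48 ang 19.1 px [512. 174.]
wrist rect 402 -89 size 56 49 ang 9.4 px [280. 270.]
```

```bash
python3 - <<'E'
from h import *
i=r.camera_info('wrist');f=r.grab_frame('wrist');hsv=cv2.cvtColor(f,cv2.COLOR_RGB2HSV)
m=((hsv[...,1]<55)&(hsv[...,2]>120)).astype(np.uint8);m=cv2.morphologyEx(m,cv2.MORPH_CLOSE,np.ones((5,5),np.uint8))
n,l,s,c=cv2.connectedComponentsWithStats(m);k=l[269,280];print(s[k])
P=np.array([w('wrist',p,.08,i)[:2] for p in np.argwhere(l==k)[:,::-1]]);print(cv2.minAreaRect((P*1000).astype(np.float32)))
print([(y,tuple(int(v) for v in f[y,280])) for y in range(210,330,5)])
o,M=state();print(o['tcp_pos'])
E
```

```text
[ 244  231   68   68 4151]
((420.65716552734375, -84.33860778808594), (52.272640228271484, 44.698638916015625), 9.430448532104492)
[(210, (85, 70, 48)), (215, (52, 53, 52)), (220, (84, 71, 50)), (225, (120, 106, 87)), (230, (118, 116, 108)), (235, (121, 119, 111)), (240, (154, 152, 141)), (245, (154, 152, 141)), (250, (154, 152, 141)), (255, (83, 84, 80)), (260, (152, 150, 139)), (265, (156, 154, 143)), (270, (154, 152, 141)), (275, (153, 151, 140)), (280, (153, 152, 140)), (285, (151, 149, 138)), (290, (172, 169, 156)), (295, (192, 188, 174)), (300, (149, 107, 71)), (305, (171, 116, 66)), (310, (198, 133, 74)), (315, (212, 143, 79)), (320, (219, 150, 83)), (325, (226, 158, 88))]
[ 0.44517282 -0.0797105   0.09867186]
```

The tin now stands on its inner end with its badge facing away from the robot. I'll grip it, carry it farther out and push the top toward the robot so it falls badge up.

```bash
python3 - <<'E'
from h import *
go(.424,-.0838,0.005,99.4)
E
```

```text
to (0.424, -0.0838, 0.005) shift [-0.0214  0.0006  0.0937] spin 0.002 rows~ 2.3 j7 -1.5
```

Call:
{"api": "play_rows", "payload": {
  "targets": "-0.4 -0.02 0.001 0 0;-0.4 -0.02 0.001 0.02 0;-0.4 -0.02 0.001 0.045 0;-0.4 -0.02 0.001 0.07 0;-0.4 -0.02 0.001 0.09 0;-0.4 -0.02 0.001 0.094 0;-0.4 -0.02 0.001 0.094 0",
  "squeeze": 40
}}

```text
clock: 35.07
tcp_pos: [0.4244, -0.0836, 0.0038]
orientation: [-3.129, -0.261, 0.007]
contact_force: [0.5, 0.2, -0.1]
grip_width: 0.0599
gripper_force: 0.0
```

Call:
{"api": "play_rows", "payload": {
  "targets": "1 0 0 0 0;1 0 0 0 0;1 0 0 0 0;1 0 0 0 0;1 0 0 -0.01 0;1 0 0 -0.025 0;1 0 0 -0.025 0;1 0 0 -0.025 0"
}}

```text
clock: 35.73
tcp_pos: [0.4273, -0.0843, 0.0316]
orientation: [3.13, 0.259, 0.004]
contact_force: [-0.1, 0.1, -1.4]
grip_width: 0.0453
gripper_force: 41.7
```

```bash
python3 - <<'E'
from h import *
o,M=state();print(o['tcp_pos'],o['contact_force'],o['moment'],o['gripper_force'],o['grip_width']);look('wrist',.1);go(.55,-.01,.03);go(.55,-.01,.007)
E
```

```text
[ 0.42731103 -0.08430502  0.03159018] [-0.10143839  0.0701154  -1.37245006] [-0.02456923  0.01249405 -0.03032204] 41.713188886642456 0.04528293228748108
wrist rect 540 -82 size 15 6 ang 76.7 px [326.  15.]
wrist rect 506 -198 size 57 9 ang 25.4 px [556. 186.]
wrist rect 434 -84 size 45 13 ang -80.6 px [279. 302.]
wrist rect 412 -88 size 46 25 ang -80.5 px [278. 341.]
to (0.55, -0.01, 0.03) shift [ 0.1339 -0.0529  0.0011] spin 0 rows~ 3.5 j7 -1.56
to (0.55, -0.01, 0.007) shift [ 0.1338 -0.0529  0.0241] spin 0 rows~ 3.5 j7 -1.56
```

Call:
{"api": "play_rows", "payload": {
  "targets": "1 0.03 -0.012 0 0;1 0.065 -0.026 0 0;1 0.1 -0.04 0 0;1 0.125 -0.049 0 0;1 0.134 -0.053 0 0;1 0.134 -0.053 0 0;1 0.134 -0.053 0.015 0;1 0.134 -0.053 0.023 0"
}}

```text
clock: 36.45
tcp_pos: [0.5477, -0.0107, 0.006]
orientation: [3.13, 0.259, -0.004]
contact_force: [-0.6, 0.3, -1.8]
grip_width: 0.046
gripper_force: 41.6
```

Call:
{"api": "play_rows", "payload": {
  "targets": "1 0 0 0.001 0;1 0 0 0.001 0;-0.4 0 0 0 0;-0.4 0 0 0 0;-0.4 0 0 -0.03 0;-0.4 0 0 -0.07 0;-0.4 0 0 -0.1 0;-0.4 0 0 -0.1 0"
}}

```text
clock: 37.12
tcp_pos: [0.5539, -0.0095, 0.1139]
orientation: [3.13, 0.259, 0.016]
contact_force: [0.2, 0.5, 0.2]
grip_width: 0.0599
gripper_force: 0.0
```

```bash
python3 - <<'E'
from h import *
o,M=state();print(o['tcp_pos'],yaw(M),o['contact_force']);look('wrist',.08);look('top',.08);
i=r.camera_info('wrist');f=r.grab_frame('wrist');hsv=cv2.cvtColor(f,cv2.COLOR_RGB2HSV)
print([(y,tuple(int(v) for v in f[y,280])) for y in range(180,330,6)])
E
```

```text
[ 0.55389826 -0.00953261  0.11385018] -80.53608874858294 [0.23128618 0.49240812 0.20201308]
wrist rect 558 -9 size 43 12 ang -80.7 px [278. 219.]
wrist rect 533 -14 size 42 32 ang -80.7 px [278. 252.]
wrist rect 526 -242 size 74 43 ang 19.1 px [514. 282.]
top rect 789 427 size 83 51 ang -25.5 px [98. 57.]
top rect 765 -277 size 68 65 ang -1.0 px [394.  68.]
top rect 487 -272 size 43 28 ang -74.6 px [394. 186.]
[(180, (146, 105, 69)), (186, (106, 93, 73)), (192, (54, 56, 56)), (198, (138, 110, 68)), (204, (128, 127, 117)), (210, (187, 184, 171)), (216, (204, 201, 185)), (222, (204, 201, 185)), (228, (129, 128, 120)), (234, (158, 155, 144)), (240, (160, 157, 145)), (246, (160, 158, 147)), (252, (160, 158, 146)), (258, (156, 154, 143)), (264, (159, 157, 145)), (270, (155, 153, 141)), (276, (138, 94, 57)), (282, (138, 95, 55)), (288, (147, 100, 59)), (294, (152, 103, 60)), (300, (148, 101, 58)), (306, (149, 102, 60)), (312, (144, 99, 57)), (318, (151, 103, 60)), (324, (141, 97, 57))]
```

Standing at about (0.541, -0.012), badge toward +x. Moving the closed fingers behind it and pushing the top toward the robot.

Call:
{"api": "play_rows", "payload": {
  "targets": "1 0.02 0 0 0;1 0.04 0 0 0;1 0.045 0 0 0;1 0.045 0 0 0;1 0.045 0 0.03 0;1 0.045 0 0.06 0;1 0.045 0 0.083 0;1 0.045 0 0.083 0"
}}

```text
clock: 37.93
tcp_pos: [0.5883, -0.003, 0.0191]
orientation: [-3.131, -0.261, 0.017]
contact_force: [-0.7, -0.7, -0.2]
grip_width: -0.0
gripper_force: 0.0
```

Call:
{"api": "play_rows", "payload": {
  "targets": "1 -0.01 0 0 0;1 -0.018 0 0 0;1 -0.026 0 0 0;1 -0.034 0 0 0;1 -0.042 0 0 0;1 -0.05 0 0 0;1 -0.058 0 0 0;1 -0.066 0 0 0"
}}

```text
clock: 38.6
tcp_pos: [0.5275, -0.0135, 0.0245]
orientation: [3.131, 0.26, -0.002]
contact_force: [0.4, 0.2, 0.5]
grip_width: -0.0001
gripper_force: 0.0
```

Call:
{"api": "play_rows", "payload": {
  "targets": "1 -0.004 0 0 0;1 -0.004 0 -0.03 0;1 -0.004 0 -0.06 0;1 0.02 0 -0.08 0;1 0.04 0 -0.08 0;1 0.04 0 -0.08 0"
}}

```text
clock: 39.1
tcp_pos: [0.5729, -0.0055, 0.1065]
orientation: [-3.13, -0.26, -0.01]
contact_force: [0.3, 0.2, 0.6]
grip_width: -0.0
gripper_force: 0.0
```

```bash
python3 - <<'E'
from h import *
o,M=state();print(o['tcp_pos'],o['contact_force']);f=look('wrist',.05);look('top',.05)
h=cv2.cvtColor(f,cv2.COLOR_RGB2HSV);cv2.imwrite('pics/x6.png',f[:,:,::-1])
o,M=state()
E
```

```text
[ 0.5729043  -0.00554057  0.10645872] [0.32576095 0.2171993  0.63822457]
wrist rect 509 -278 size 85 49 ang 19.3 px [513. 302.]
top rect 798 431 size 87 37 ang -23.3 px [99. 57.]
top rect 778 -285 size 70 67 ang -1.0 px [394.  68.]
top rect 492 -279 size 44 29 ang -74.6 px [394. 186.]
```

Call:
{"api": "play_rows", "payload": {
  "targets": "1 -0.03 0 0 0;1 -0.06 0 0 0;1 -0.09 0 0 0;1 -0.1 0 0 0;1 -0.1 0 0 0;1 -0.1 0 0 0"
}}

```text
clock: 39.7
tcp_pos: [0.4691, -0.0233, 0.1043]
orientation: [3.131, 0.259, -0.001]
contact_force: [0.4, 0.5, 1.5]
grip_width: 0.0
gripper_force: 0.0
```

```bash
python3 - <<'E'
from h import *
o,M=state();print(o['tcp_pos'],o['contact_force']);f=look('wrist',.05)
print([(y,tuple(int(v) for v in f[y,300])) for y in range(170,330,8)])
cv2.imwrite('pics/x7.png',f[:,:,::-1])
h=cv2.cvtColor(f,cv2.COLOR_RGB2HSV)
c=f[:, :]; 
E
```

```text
[ 0.46912036 -0.02333713  0.10426963] [0.35033852 0.5376656  1.48762091]
wrist rect 474 -23 size 76 44 ang 9.4 px [278. 201.]
wrist rect 513 -278 size 83 49 ang 19.0 px [540. 208.]
[(170, (201, 198, 183)), (178, (199, 196, 181)), (186, (198, 195, 182)), (194, (198, 195, 179)), (202, (176, 155, 122)), (210, (166, 127, 65)), (218, (177, 152, 115)), (226, (155, 153, 142)), (234, (153, 151, 140)), (242, (153, 150, 140)), (250, (154, 152, 141)), (258, (150, 106, 68)), (266, (59, 47, 37)), (274, (32, 33, 35)), (282, (34, 35, 37)), (290, (30, 32, 34)), (298, (30, 33, 34)), (306, (36, 37, 39)), (314, (32, 33, 35)), (322, (30, 31, 32))]
```

The tin lies flat at (0.474, -0.023) with brass badge pixels on top. I'll grasp it and take it to the tray.

Call:
{"api": "play_rows", "payload": {
  "targets": "-0.4 0.003 0 0 0;-0.4 0.003 0 0 0;-0.4 0.003 0 0.03 0;-0.4 0.003 0 0.06 0;-0.4 0.003 0 0.09 0;-0.4 0.003 0 0.115 0;-0.4 0.003 0 0.126 0;-0.4 0.003 0 0.126 0"
}}

```text
clock: 40.42
tcp_pos: [0.4715, -0.0222, -0.0237]
orientation: [-3.13, -0.261, 0.007]
contact_force: [0.2, 0.2, -0.1]
grip_width: 0.0599
gripper_force: 0.0
```

Call:
{"api": "play_rows", "payload": {
  "targets": "1 0 0 0 0;1 0 0 0 0;1 0 0 0 0;1 0 0 0 0;1 0 0 -0.02 0;1 0 0 -0.06 0;1 0 0 -0.1 0;1 0 0 -0.1 0"
}}

```text
clock: 41.08
tcp_pos: [0.4779, -0.0222, 0.0855]
orientation: [3.13, 0.259, 0.019]
contact_force: [1.4, -0.5, -2.3]
grip_width: 0.0456
gripper_force: 42.1
```

Call:
{"api": "play_rows", "payload": {
  "targets": "1 0 0 0 0;1 0 0 0 0;1 0 0 0 0"
}}

```text
clock: 41.33
tcp_pos: [0.4716, -0.0228, 0.0775]
orientation: [3.131, 0.26, -0.003]
contact_force: [-0.7, 1.0, -2.4]
grip_width: 0.0452
gripper_force: 42.0
```

```bash
python3 - <<'E'
from h import *
o,M=state();print(o['tcp_pos'],o['contact_force']);go(.434,-.351,.08,-72.8)
E
```

```text
[ 0.47155214 -0.02275925  0.07745499] [-0.6579966   1.00750194 -2.37523384]
to (0.434, -0.351, 0.08) shift [-0.0912  0.3176 -0.0024] spin -0.135 rows~ 7.9 j7 -1.66
```

Call:
{"api": "play_rows", "payload": {
  "targets": "1 -0.01 0.035 0 0;1 -0.021 0.074 0 -0.04;1 -0.032 0.113 0 -0.08;1 -0.043 0.15 0 -0.12;1 -0.054 0.19 0 -0.135;1 -0.065 0.228 0 -0.135;1 -0.076 0.266 0 -0.135;1 -0.085 0.297 0 -0.135"
}}

```text
clock: 42.0
tcp_pos: [0.4357, -0.3321, 0.0766]
orientation: [-3.105, -0.468, 0.004]
contact_force: [0.9, 0.6, -1.1]
grip_width: 0.0457
gripper_force: 41.9
```

Call:
{"api": "play_rows", "payload": {
  "targets": "1 -0.0035 0.021 0 0;1 -0.0035 0.021 0 0;1 -0.0035 0.021 0 0;1 -0.0035 0.021 0 0"
}}

```text
clock: 42.33
tcp_pos: [0.4403, -0.3488, 0.077]
orientation: [-3.103, -0.472, 0.003]
contact_force: [0.1, -0.2, -2.5]
grip_width: 0.0457
gripper_force: 42.1
```

```bash
python3 - <<'E'
from h import *
o,M=state();print(o['tcp_pos'],yaw(M),o['contact_force']);go(.434,-.351,-.013,-72.8)
E
```

```text
[ 0.44025003 -0.34880756  0.07699651] -72.70873929336234 [ 0.10126976 -0.21178483 -2.4667475 ]
to (0.434, -0.351, -0.013) shift [-0.0065  0.0005  0.09  ] spin 0.002 rows~ 2.2 j7 -0.86
```

Call:
{"api": "play_rows", "payload": {
  "targets": "1 -0.005 0 0.02 0;1 -0.005 0 0.05 0;1 -0.005 0 0.075 0;1 -0.005 0 0.085 0;1 -0.005 0 0.089 0;1 -0.005 0 0.091 0;1 -0.005 0 0.091 0"
}}

```text
clock: 42.92
tcp_pos: [0.4369, -0.3517, -0.0119]
orientation: [3.106, 0.472, 0.001]
contact_force: [-0.4, -1.0, -0.7]
grip_width: 0.0451
gripper_force: 42.2
```

Call:
{"api": "play_rows", "payload": {
  "targets": "1 0 0 0.001 0;1 0 0 0.002 0;1 0 0 0.002 0"
}}

```text
clock: 43.17
tcp_pos: [0.4372, -0.3526, -0.0129]
orientation: [3.104, 0.47, 0.003]
contact_force: [0.2, 1.3, 4.1]
grip_width: 0.0457
gripper_force: 42.7
```

Call:
{"api": "play_rows", "payload": {
  "targets": "-0.4 0 0 0 0;-0.4 0 0 -0.002 0;-0.4 0 0 -0.003 0;-0.4 0 0 -0.03 0;-0.4 0 0 -0.07 0;-0.4 0 0 -0.11 0;-0.4 0 0 -0.13 0;-0.4 0 0 -0.13 0"
}}

```text
clock: 43.83
tcp_pos: [0.4393, -0.3543, 0.1212]
orientation: [3.099, 0.469, 0.011]
contact_force: [-0.6, 0.2, 0.4]
grip_width: 0.0598
gripper_force: 0.0
```

```bash
cat > chk.py <<'E'
from h import *
def rects(name,z):
    i=r.camera_info(name);f=r.grab_frame(name);h=cv2.cvtColor(f,cv2.COLOR_RGB2HSV)
    white=(h[...,1]<50)&(h[...,2]>120)
    n,l,s,c=cv2.connectedComponentsWithStats(white.astype(np.uint8))
    for k in range(1,n):
        if s[k,4]<150: continue
        hull=cv2.convexHull(np.argwhere(l==k)[:,::-1].astype(np.int32)); m=np.zeros(white.shape,np.uint8);cv2.fillConvexPoly(m,hull,1)
        brass=int((m.astype(bool)&(h[...,0]>12)&(h[...,0]<28)&(h[...,1]>100)).sum())
        P=np.array([w(name,p,z,i)[:2] for p in hull[:,0]]);R_=cv2.minAreaRect((P*1000).astype(np.float32))
        print(name,np.round(R_[0]),np.round(R_[1]),round(R_[2]),'brass',brass)
E
python3 - <<'E'
from chk import *
o,M=state();print(o['tcp_pos'],o['contact_force']);rects('wrist',.058);rects('top',.058);rects('scene',.058)
go(.46,.06,.12,-40)
E
```

```text
[ 0.43926873 -0.35425637  0.12119284] [-0.58575478  0.21290492  0.44300785]
wrist [ 514. -272.] [78. 46.] 19 brass 1041
wrist [ 542. -376.] [79. 46.] 17 brass 1037
wrist [ 542. -376.] [19. 20.] 20 brass 0
wrist [ 436. -353.] [79. 45.] 17 brass 930
top [799. 435.] [53. 87.] 64 brass 0
top [ 768. -282.] [82. 69.] 0 brass 1
top [ 542. -374.] [79. 44.] 17 brass 123
top [ 515. -269.] [77. 44.] 19 brass 132
top [ 416. -358.] [37. 44.] 17 brass 50
scene [-652. -124.] [113. 205.] 0 brass 0
scene [691. 487.] [57. 92.] 65 brass 0
scene [ 435. -353.] [78. 46.] 18 brass 81
scene [ 516. -270.] [81. 46.] 17 brass 89
scene [ 544. -376.] [82. 47.] 18 brass 101
scene [ 755. -274.] [ 74. 128.] 77 brass 1
scene [1056.  217.] [24. 26.] 16 brass 0
to (0.46, 0.06, 0.12) shift [ 0.1453 -0.3863 -0.0048] spin -0.572 rows~ 9.9 j7 -0.83
```

All three tins lie badge up in the tray. Now to shut the drawer by pushing the bar from the front.

Call:
{"api": "play_rows", "payload": {
  "targets": "1 0.015 -0.035 0 0;1 0.03 -0.075 0 -0.1;1 0.045 -0.115 0 -0.2;1 0.06 -0.155 0 -0.3;1 0.075 -0.195 0 -0.4;1 0.09 -0.235 0 -0.5;1 0.105 -0.275 0 -0.57;1 0.12 -0.31 0 -0.57"
}}

```text
clock: 44.65
tcp_pos: [0.4568, -0.0214, 0.1141]
orientation: [-2.845, -1.329, 0.004]
contact_force: [1.4, -0.2, -1.0]
grip_width: -0.0003
gripper_force: 0.0
```

Call:
{"api": "play_rows", "payload": {
  "targets": "1 0 0 0 0;1 0 0 0 0;1 0 0 0 0"
}}

```text
clock: 44.9
tcp_pos: [0.4576, -0.0235, 0.1144]
orientation: [-2.847, -1.325, 0.004]
contact_force: [-0.9, -0.2, 0.2]
grip_width: -0.0002
gripper_force: 0.0
```

```bash
python3 - <<'E'
from h import *
o,M=state();print(o['tcp_pos'],yaw(M));go(.475,.08,.1,-40)
E
```

```text
[ 0.45757241 -0.02353646  0.11435055] -40.08537475901686
to (0.475, 0.08, 0.1) shift [ 0.0905 -0.0533  0.0143] spin -0.001 rows~ 2.5 j7 -0.98
```

Call:
{"api": "play_rows", "payload": {
  "targets": "1 0.03 -0.018 0 0;1 0.06 -0.036 0 0;1 0.09 -0.053 0.01 0;1 0.09 -0.053 0.04 0;1 0.09 -0.053 0.08 0;1 0.09 -0.053 0.11 0;1 0.09 -0.053 0.12 0;1 0.09 -0.053 0.12 0"
}}

```text
clock: 45.57
tcp_pos: [0.4737, 0.0777, -0.0071]
orientation: [-2.849, -1.322, 0.01]
contact_force: [0.1, 0.8, 0.8]
grip_width: 0.0001
gripper_force: 0.0
```

Call:
{"api": "play_rows", "payload": {
  "targets": "1 0.01 0 0 0;1 0.02 0 0 0;1 0.035 0 0 0;1 0.05 0 0 0;1 0.065 0 0 0;1 0.08 0 0 0;1 0.095 0 0 0;1 0.11 0 0 0"
}}

```text
clock: 46.23
tcp_pos: [0.5471, 0.1648, -0.003]
orientation: [2.848, 1.325, -0.001]
contact_force: [-3.8, -0.5, -0.6]
grip_width: -0.0001
gripper_force: 2.0
```

Call:
{"api": "play_rows", "payload": {
  "targets": "1 0.015 0 0 0;1 0.03 0 0 0;1 0.045 0 0 0;1 0.06 0 0 0;1 0.075 0 0 0;1 0.085 0 0 0;1 0.09 0 0 0;1 0.09 0 0 0"
}}

```text
clock: 46.9
tcp_pos: [0.6067, 0.2347, -0.003]
orientation: [-2.848, -1.325, -0.006]
contact_force: [0.4, 0.9, 0.0]
grip_width: -0.0
gripper_force: 0.0
```

```bash
python3 - <<'E'
from h import *
o,M=state();print(o['tcp_pos'],yaw(M),o['contact_force']);d=M.T@(np.array([.499,.109,0])-o['tcp_pos']);print('travel past open bar',-d[0],'lat',d[1])
E
```

```text
[ 0.60668267  0.23469482 -0.00302946] -40.08128706264827 [0.4459406  0.90293208 0.02044267]
travel past open bar 0.1654946502355782 lat -0.0014570690916300576
```

Call:
{"api": "play_rows", "payload": {
  "targets": "1 0.004 0 0 0;1 0.008 0 0 0;1 0.012 0 0 0;1 0.016 0 0 0;1 0.02 0 0 0;1 0.022 0 0 0;1 0.022 0 0 0"
}}

```text
clock: 47.48
tcp_pos: [0.6198, 0.2501, -0.0044]
orientation: [-2.848, -1.325, -0.002]
contact_force: [0.1, -0.4, -0.3]
grip_width: -0.0003
gripper_force: 0.2
```

Call:
{"api": "play_rows", "payload": {
  "targets": "1 0.002 0 0 0;1 0.004 0 0 0;1 0.006 0 0 0;1 0.008 0 0 0;1 0.008 0 0 0"
}}

```text
clock: 47.9
tcp_pos: [0.6245, 0.2562, -0.0045]
orientation: [-2.848, -1.325, -0.001]
contact_force: [0.4, -1.1, 0.5]
grip_width: 0.0002
gripper_force: 0.6
```

Call:
{"api": "play_rows", "payload": {
  "targets": "1 0.002 0 0 0;1 0.004 0 0 0;1 0.006 0 0 0;1 0.006 0 0 0"
}}

```text
clock: 48.23
tcp_pos: [0.6247, 0.2562, -0.005]
orientation: [2.845, 1.322, -0.015]
contact_force: [-12.4, -11.5, 13.1]
grip_width: -0.0002
gripper_force: 8.4
```

Call:
{"api": "play_rows", "payload": {
  "targets": "1 0.002 0 0 0;1 0.004 0 0 0;1 0.006 0 0 0;1 0.006 0 0 0"
}}

```text
clock: 48.57
tcp_pos: [0.6245, 0.2559, -0.0051]
orientation: [2.842, 1.318, -0.033]
contact_force: [-25.8, -23.0, 28.8]
grip_width: 0.0002
gripper_force: 17.6
```

The drawer is hard against its stop. Backing off.

Call:
{"api": "play_rows", "payload": {
  "targets": "1 -0.01 0 0 0;1 -0.03 0 0 0;1 -0.05 0 0 0;1 -0.05 0 -0.04 0;1 -0.05 0 -0.08 0;1 -0.05 0 -0.12 0;1 -0.05 0 -0.12 0;1 -0.05 0 -0.12 0"
}}

```text
clock: 49.23
tcp_pos: [0.602, 0.2287, 0.1189]
orientation: [-2.848, -1.325, -0.012]
contact_force: [-0.8, -1.5, -0.8]
grip_width: -0.0001
gripper_force: 0.0
```

Call:
{"api": "play_rows", "payload": {
  "targets": "1 -0.04 0 0 0;1 -0.04 0 0 0;1 -0.04 0 0 0;1 -0.04 0 0 0;1 -0.04 0 0 0;1 -0.04 0 0 0"
}}

```text
clock: 49.73
tcp_pos: [0.5743, 0.1972, 0.1153]
orientation: [-2.847, -1.326, -0.001]
contact_force: [0.5, 0.2, -0.4]
grip_width: -0.0
gripper_force: 0.0
```

```bash
python3 - <<'E'
from chk import *
o,M=state();print(o['tcp_pos'],o['contact_force'])
rects('scene',.058)
print(r.hand_in())
E
```

```text
[0.57434991 0.19718371 0.11525292] [ 0.52308252  0.23036603 -0.39382383]
scene [691. 487.] [57. 92.] 65 brass 0
scene [ 436. -353.] [81. 48.] 18 brass 77
scene [ 516. -272.] [82. 46.] 20 brass 91
scene [ 544. -376.] [82. 48.] 17 brass 100
scene [ 755. -274.] [ 74. 128.] 77 brass 1
the job is handed in; nothing more can be done
None
```

The job is handed in, with no verdict shown: all three tins present felt light (about 0.2 kg by the wrist force sensor) and lie badge up in the tray, the upside-down one turned over, and the drawer was pulled fully open, then pushed shut against its stop.

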